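# Copy the odd corner angle to the cutting guide with a bevel

### The job

The wooden corner on the left is not square, and its angle is to be copied to the cutting guide: push the blue-handled bevel fully home into that inside corner with a gentle, steady push (about 8 N, never over 15), stock flat on the white strip and blade flat on the dark strip, and while it sits there press its red button firmly down to lock it. Then carry it to the guide and push it home along the metal fence with the same gentle push, so that the bevel alone (not your fingers) swings the orange arm to the copied angle. Leave the bevel lying there, still locked, and do not disturb the bowl, the timer or the peeler.

Things in the scene. Friction and masses are not known exactly. Their poses are not given: they have to be found in the camera images.
- corner: Wooden inside corner, fixed. Origin: on the worktop where the inner faces meet. White strip: inner face is plane x=0, y from +14 to -130 mm, 15 mm high, 18 mm thick towards +x. Dark strip: from the origin, rigid, at an inside angle of 92 to 112 degrees to the white strip (from -y clockwise seen from above), so roughly along -x. The free inside is at negative x, negative y.
- leaf_end (a point): Free end of the dark strip: on its inner face at the top edge, 110 mm from the corner, 15 mm above the worktop. Its y axis runs along the strip from the free end to the corner. Strip 16 mm thick, away from the free inside.
- guide: Cutting guide, fixed, right of the corner, parallel to it, same layout: aluminium fence like the white strip (same sizes, inner face x=0, along -y), orange arm hinged at the origin (vertical axis) in place of the dark strip. It starts at 70 to 80 degrees inside angle, below the corner's, and stays where pushed (0.1 N m: 0.9 N at its end; over 10 N by the seated bevel's round end over-opens it).
- swing_end (a point): Free end of the orange arm: on its inner face at the top edge, 110 mm from the hinge, 15 mm above the worktop. Its y axis runs along the arm from the free end to the hinge. Arm 16 mm thick, away from the free inside.
- bevel_handle (a point): Centre of the bevel's blue handle, 42 mm above its underside: a bar 16 mm wide (x), 50 mm long (y), 16 to 60 mm above the underside, grasped across x. It stands on the stock, a bar 24 mm wide, 16 mm high, along y from the pivot (at y=+61 mm from here) to y=-43 mm. Mass 0.25 to 0.35 kg. Home, its axes are parallel to the corner's. If gripped off-centre there it is driven into the strips.
- bevel_pivot (a point): On the bevel's vertical pivot axis, 36 mm above the underside: top of the red lock button (20 mm diameter) when up. Moves with the stock, not the button; axes as bevel_handle. The stock's end here is round, radius 12 mm; fully home, this point is 12 mm from both inner faces. A white disc (radius 28 mm, 18.5 to 20.5 mm up) and four black clamp arms (radius 25 mm) lie under the button.
- blade_end (a point): Middle of the free end of the bevel's metal blade, 100 mm from the pivot axis, 11 mm above the underside. Its y axis runs along the blade from the free end to the pivot. Blade 24 mm wide (edges 12 mm either side of the pivot axis), from 5 to 11 mm above the underside.
- bevel_blade (a joint): Inside angle between stock and blade, rad: 0 folded, growing clockwise seen from above; starts at 122 to 132 degrees, always wider than the corner. Unlocked it turns with 0.03 N m, stays where left, too weak to move the orange arm. Sliding the stock along the white strip towards the dark one closes the blade until it and the stock's round end both touch: then solid.
- bevel_lock (a joint): Travel of the red lock button, m: 0 up, about 0.0046 pressed and locked, at most 0.006. It starts to move at about 1.5 N and stays down; the harder the press the tighter the clamp: press straight down with 10 to 15 N.
- rice_bowl: White bowl with a green band, 115 mm across, 52 mm high, a bystander. Origin under its centre.
- kitchen_timer: White round kitchen timer, 68 mm across, 58 mm high, a bystander. Origin under its centre.
- peeler: Red-handled peeler lying flat, 170 x 25 x 18 mm, a bystander. Origin under its centre.

How it is judged:
On the way, in this order (a step that is already met when the one before it is completed fails the run):
1. the bevel is pressed home in the wooden corner: stock flat on the white strip, blade flat on the dark strip, pressed with more than 3 N (x of bevel_pivot in the frame of corner above -0.0145 m and y of bevel_pivot in the frame of corner between -0.016 and 0 m and height (world z) of bevel_pivot below 0.04 m and angle between the y axis of bevel_handle and the y axis of corner, either way round below 0.04 rad and angle between the y axis of blade_end and the y axis of leaf_end, either way round below 0.04 rad and contact force between bevel and corner above 3 N), for 0.2 s.
2. the lock button is down while the bevel is still home in the corner (x of bevel_pivot in the frame of corner above -0.0145 m and y of bevel_pivot in the frame of corner between -0.016 and 0 m and height (world z) of bevel_pivot below 0.04 m and angle between the y axis of bevel_handle and the y axis of corner, either way round below 0.04 rad and angle between the y axis of blade_end and the y axis of leaf_end, either way round below 0.04 rad and value of joint bevel_lock above 0.0038 m), for 0.2 s.
3. the locked bevel is pressed home in the guide: stock flat on the fence, orange arm flat on the blade, pressed with more than 3 N (x of bevel_pivot in the frame of guide above -0.0145 m and y of bevel_pivot in the frame of guide between -0.016 and 0 m and height (world z) of bevel_pivot below 0.04 m and angle between the y axis of bevel_handle and the y axis of guide, either way round below 0.04 rad and angle between the y axis of blade_end and the y axis of swing_end, either way round below 0.04 rad and contact force between bevel and guide above 3 N and value of joint bevel_lock above 0.0038 m), for 0.2 s.
At the end, for the whole second after the job is handed in: The orange arm stands parallel to the dark strip (the corner's angle) within 0.04 rad; the bevel, still locked, lies at rest home in the guide: pivot within 14.5 mm of the fence face and 16 mm of the hinge along it, stock parallel to fence and blade to arm within 0.04 rad (angle between the y axis of swing_end and the y axis of leaf_end, either way round below 0.04 rad and x of bevel_pivot in the frame of guide above -0.0145 m and y of bevel_pivot in the frame of guide between -0.016 and 0 m and height (world z) of bevel_pivot below 0.04 m and angle between the y axis of bevel_handle and the y axis of guide, either way round below 0.04 rad and angle between the y axis of blade_end and the y axis of swing_end, either way round below 0.04 rad and value of joint bevel_lock above 0.0038 m and linear speed of bevel below 0.02 m/s); the robot touches nothing.
It fails at once if the bevel, not yet locked, is pressed against the wooden corner with more than 20 N (contact force between bevel and corner above 20 N and value of joint bevel_lock below 0.0038 m).
It fails at once if the bevel is pressed against the guide with more than 20 N (contact force between bevel and guide above 20 N).
It fails at once if the fingers push the guide or its arm with more than 1 N (contact force between the fingers and guide above 1 N).
It fails at once if the bowl, the timer or the peeler is moved by more than 20 mm (distance of any of rice_bowl, kitchen_timer, peeler from where it was at the start of the episode above 0.02 m).
It also fails if it takes over 72 s, if anything falls off the work surface, if the arm or the gripper's body presses on something with over 40 N, if the wrist force passes 120 N, or if a joint passes its speed limit or range.

### The arm

A 6-joint arm with a two-finger parallel gripper is mounted at the origin on a cart in front of the work surface, level with it; the furniture and walls round the work are solid. World frame = base frame: x ahead of the robot, y to its left, z up, the work surface at z = 0. Lengths are in m, angles in rad, forces in N, time in s.
With the tool pointing down it reaches from about 0.425 to 0.95 m from the base axis. Payload 3.5 kg.
Tool frame: the origin (TCP) lies on the centre line of the jaws, within the pads' length; the fingertips stand 25 mm ahead of it and the grasp point (between the pads) lies 6 mm ahead of it (ctrl.finger_overhang is the distance from the TCP to the fingertips, in m); z points along the fingers, y is the line along which they close (so a half turn about z gives the same grasp; the last joint's range is limited). The gripper opens to 85 mm and grips with 20 to 120 N. Pads are 22 mm wide; open, the fingers measure 114 mm over their backs; the gripper's body (76 mm by 85 mm) begins 54 mm behind the grasp point. The pads swing forward as they close: fully open they stand 13 mm farther back than shut.
Start: joints at [0.989, 0.286, 1.577, -0, 1.279, -0.15], TCP at [0.282, 0.613, 0.256] pointing down, gripper open.
Joint ranges: [-2.77, 2.77], [-0.9, 2.22], [0.21, 2.48], [-1.53, 4.67], [0.24, 2.81], [-2.84, 2.84]. Speed limits (rad/s): [2.79, 2.79, 3.14, 3.14, 3.14, 3.14].

### API

Orientations are given as a unit quaternion [x, y, z, w].
In Python, from plant import get_state, imaging, job, ctrl gives the robot as it stands.
- The arm moves only by the tool jog_arm, never from a script. Its argument "increments" is a list of rows, each an object of numbers: "dx", "dy", "dz": the shift along the world's x, y, z each as a share of 12 cm, from -1 to 1; "ax", "ay", "az": the turn, a rotation vector about the world's x, y, z each as a share of pi/2 rad, from -1 to 1; "gripper": the gripper command: -1 is shut, 1 is fully open, values between are in proportion. A call has 1 to 10 rows; each row is the pose to reach, as a shift and turn from the pose commanded when the call began; what a row does not reach only later rows make up. A row lasts 1/10 s, in which the tool goes at most 50 mm and 8.59 degrees, less where a joint would pass 70% of its speed; a pose out of reach is approached as far as the arm can. A call with a number of a shift or a turn outside -1 to 1 is refused whole. A call with a gripper value outside its range is refused whole. The fingers move at their own pace and stop on an object; "force" is the grip in N (left out, the last holds). Time passes only in rows, so rows that repeat a pose let the fingers close. It gives the time, the measured TCP pose, the force, the opening and the grip force at its end, in the units of the state.
- get_state(): the state, without advancing time (a new reading comes with each control period).
- imaging.read_camera(name): name is "scene" or "top" or "wrist"; returns a dict with "frame" (480x640x3 uint8, blue, green, red), "depth" (480x640 float32, m along the optical axis (not along the pixel's ray), 0 where there is no reading), "camera_matrix" (3x3 intrinsics, pixels), "extrinsics" (4x4, takes a point from camera to world coordinates); the wrist camera has in their place "mount" (4x4, takes a point from camera to tool coordinates, whose origin is the TCP and whose axes are the flange's). Camera axes: x right, y up, looking along -z (the intrinsics and any distortion apply to the point x, -y, -z); pixel columns grow to the right and rows downward; lengths in m; the calibration is good to about 2 mm. The wrist camera is an equidistant fisheye: a pixel r from the principal point sees the ray r / f radians off the axis. A picture is of the moment at which its call begins: read the wrist's pose just before it.
- job.sign_off(): hands the job in; it is judged then, once.
The state is a dict: "time": time; "qpos": joint angles; "dq": joint speeds; "joint_efforts": joint torques, N m; "eef_pos": TCP position; "tcp_rot": TCP orientation; "contact_force": force on the tool from outside, world axes, zero at the start; "wrist_torque": the same for the moment, N m; "opening": opening from 0.0 (shut) to 1.0 (fully open); "finger_force": force on a finger pad.
Only numpy, scipy, OpenCV 4.12 (cv2) and the standard library are available. Lean on these libraries where they do the work, as an engineer would, in place of code of your own. Each camera call takes 0.05 s, during which the arm holds its last target. There are 200 camera calls.

## Working session

There is one attempt and no reset: what is moved stays moved. The work goes in short steps, Python scripts to look and compute and a tool call to move; the robot and the scene stay as the last step left them, time stands still between calls to the robot, and variables do not carry over. Pictures are saved under pics/ and viewed, at most 10 in all, crops included, and the job is handed in when it is done.

Besides the shell and the picture viewer there is one more tool, called after "Request:" by a JSON object that holds its "name" and its "arguments". jog_arm: Moves the arm, as the interface text tells. Shift numbers are shares of 12 cm and turn numbers shares of pi/2 rad, none past 1 either way. Its arguments: {"type":"object","properties":{"increments":{"type":"array"},"force":{"type":"number"}},"required":["increments"]}

```bash
mkdir -p pics; ls; cat > h.py <<'E'
import numpy as np, cv2, pickle
from plant import get_state, imaging, job, ctrl
def shot(n,save=None):
    s=get_state(); d=imaging.read_camera(n); d['state']=s
    if save: cv2.imwrite('pics/%s.png'%save,d['frame']); pickle.dump({k:d[k] for k in d},open('/tmp/%s.pkl'%save,'wb'))
    return d
def ray(d,u,v):
    K=d['camera_matrix'];E=d['extrinsics']
    r=np.array([(u-K[0,2])/K[0,0],-(v-K[1,2])/K[1,1],-1.0])
    return E[:3,3],E[:3,:3]@r
def onz(d,u,v,z):
    o,r=ray(d,u,v); return o+r*(z-o[2])/r[2]
E
python3 - <<'E'
from h import *
d=shot('top','top1');e=shot('scene','scene1')
for q in (d,e):
    print({k:(v.tolist() if k in('camera_matrix','extrinsics') else None) for k,v in q.items() if k not in('frame','depth','state')})
    print([k for k in q])
print(d['state'],ctrl.finger_overhang)
E
```

```text
pics
{'camera_matrix': [[511.91616602659354, 0.0, 316.43970327300235], [0.0, 511.91616602659354, 245.0591889090354], [0.0, 0.0, 1.0]], 'extrinsics': [[-0.02787993443092018, 0.9899724399736803, -0.13848204702662884, 0.3644369962002346], [-0.9995188576862716, -0.02949236061583027, -0.009604883905419581, -0.04420746235852879], [-0.013592732825239867, 0.1381476339206129, 0.9903183674235664, 1.3293937098288762], [0.0, 0.0, 0.0, 1.0]]}
['frame', 'depth', 'camera_matrix', 'extrinsics', 'state']
{'camera_matrix': [[567.841677199394, 0.0, 317.0260054607397], [0.0, 567.841677199394, 240.2267440442457], [0.0, 0.0, 1.0]], 'extrinsics': [[0.46239999876009164, 0.5666464754550994, -0.6819809476818111, -0.2966709974927846], [-0.8866621980508043, 0.2919919903638743, -0.35856773991961377, -0.4751718114317958], [-0.004048171733496703, 0.7704884485945633, 0.6374411054269715, 0.8099527588515563], [0.0, 0.0, 0.0, 1.0]]}
['frame', 'depth', 'camera_matrix', 'extrinsics', 'state']
{'time': 0.0, 'qpos': array([ 9.88986517e-01,  2.87185262e-01,  1.57821087e+00,  1.91358831e-05,
        1.27859207e+00, -1.49973979e-01]), 'dq': array([ 7.98446360e-04, -8.65411986e-04,  1.08291883e-03,  7.71937185e-04,
       -8.40912185e-05, -2.68291334e-04]), 'joint_efforts': array([-1.15980779e-04, -4.05969644e+01, -2.92630613e+01, -1.65320612e-04,
        5.71869925e-03, -5.66569810e-06]), 'eef_pos': array([0.28212811, 0.61254039, 0.25491571]), 'tcp_rot': array([ 2.14246669e-01,  9.76778854e-01, -1.11521018e-03, -4.37095008e-04]), 'contact_force': array([-0.0631563 ,  0.27098208,  1.13509456]), 'wrist_torque': array([ 0.07929972, -0.0159501 ,  0.04713323]), 'finger_force': 0.0, 'opening': 1.002630445835845} 0.025
```

View pics/top1.png

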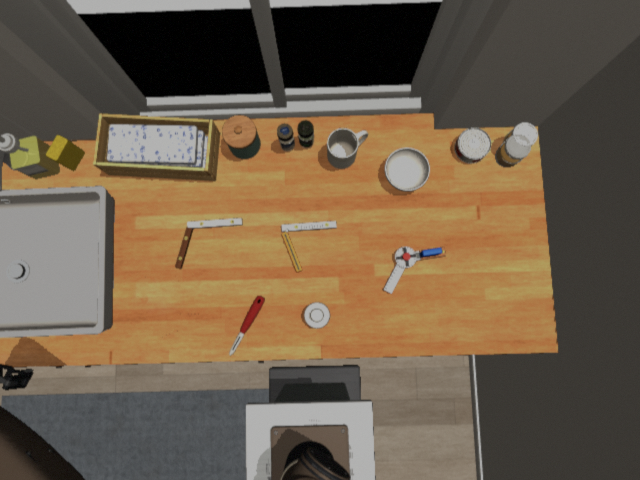

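View pics/scene1.png

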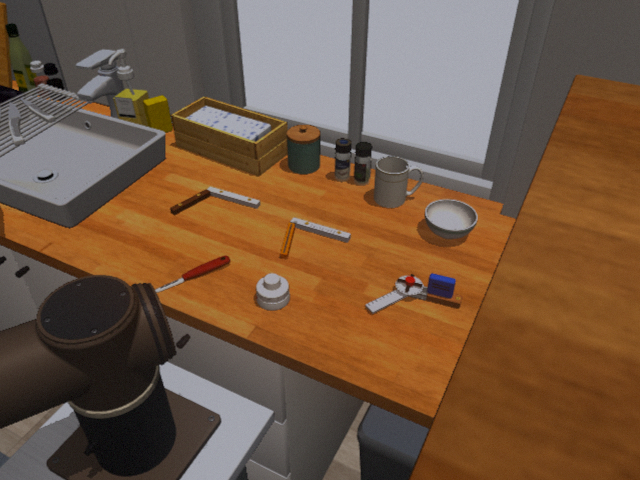

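The top view shows the corner vertex at about (188,228), the guide hinge at (283,231), the bevel pivot at (406,257) and its handle at (432,252), all lying close to world orientation. The bowl is at (407,170), the timer at (317,316) and the peeler at (247,325).

```bash
python3 - <<'E'
from h import *
d=pickle.load(open('/tmp/top1.pkl','rb'))
for n,u,v,z in [('corner',188,228,.015),('wend',242,225,.015),('leafend',183,267,.015),('hinge',283,231,.015),('fend',336,228,.015),('swing',298,270,.015),('pivot',406,257,.036),('handle',432,252,.06),('blade',391,290,.011),('bowl',407,170,.05),('timer',317,316,.05)]:
    print(n,onz(d,u,v,z).round(3))
w=shot('wrist','w0'); print(w['camera_matrix'].tolist(),w['mount'].tolist(),[k for k in w])
E
```

```text
corner [0.603 0.303 0.015]
wend [0.607 0.161 0.015]
leafend [0.501 0.315 0.015]
hinge [0.588 0.055 0.015]
fend [ 0.592 -0.084  0.015]
swing [0.485 0.018 0.015]
pivot [ 0.508 -0.258  0.036]
handle [ 0.516 -0.319  0.06 ]
blade [ 0.427 -0.219  0.011]
bowl [ 0.731 -0.27   0.05 ]
timer [ 0.366 -0.028  0.05 ]
[[371.64829954431775, 0.0, 322.5179232336722], [0.0, 371.64829954431775, 242.17185130016267], [0.0, 0.0, 1.0]] [[0.00029396482880068045, 0.9600451521204216, 0.27984499187005996, 0.06997368977952481], [0.9999997326004764, -0.00046960775382342315, 0.0005605956934005335, -0.0005301562474597787], [0.0006696145557996036, 0.27984475224422567, -0.9600450334529691, -0.11853593128850892], [0.0, 0.0, 0.0, 1.0]] ['frame', 'depth', 'camera_matrix', 'mount', 'state']
```

Request:
{"name": "jog_arm", "arguments": {"increments": [{"dx": 0.33,"dy": -0.5,"az": -0.09},{"dx": 0.67,"dy": -1,"az": -0.18},{"dx": 0.67,"dy": -1,"az": -0.25},{"dx": 0.67,"dy": -1,"az": -0.25}]}}

```text
$.increments[0]: bad value
```

Request:
{"name": "jog_arm", "arguments": {"increments": [{"dx": 0.33,"dy": -0.5,"az": -0.09},{"dx": 0.67,"dy": -1,"az": -0.18},{"dx": 0.67,"dy": -1,"az": -0.25},{"dx": 0.67,"dy": -1,"az": -0.25}]}}

```text
$.increments[0]: bad value
```

Request:
{"name": "jog_arm", "arguments": {"increments": [{"dx": 0.33,"dy": -0.5,"az": -0.09},{"dx": 0.67,"dy": -1,"az": -0.18,"dz": -0.4},{"dx": 0.67,"dy": -1,"az": -0.226,"dz": -0.4},{"dx": 0.67,"dy": -1,"az": -0.226,"dz": -0.4},{"dx": 0.67,"dy": -1,"az": -0.226,"dz": -0.4},{"dx": 0.67,"dy": -1,"az": -0.226,"dz": -0.4},{"dx": 0.67,"dy": -1,"az": -0.226,"dz": -0.4}]}}

```text
$.increments[0]: bad value
```

```bash
cat >> h.py <<'E'
from scipy.spatial.transform import Rotation as Rn
def wray(d,u,v):
    K=d['camera_matrix'];M=d['mount'];s=d['state']
    x=u-K[0,2];y=v-K[1,2];r=np.hypot(x,y);t=r/K[0,0]
    c=np.array([np.sin(t)*x/max(r,1e-9),-np.sin(t)*y/max(r,1e-9),-np.cos(t)])
    R=Rn.from_quat(s['tcp_rot']).as_matrix()
    return s['eef_pos']+R@M[:3,3], R@M[:3,:3]@c
def wz(d,u,v,z):
    o,r=wray(d,u,v); return o+r*(z-o[2])/r[2]
E
python3 - <<'E'
from h import *
w=shot('wrist','w1'); s=w['state'];print(s['time'],s['eef_pos'],s['tcp_rot'],s['contact_force'])
E
```

```text
0.15 [0.28218556 0.61265104 0.25520566] [ 2.14206114e-01  9.76788011e-01 -9.02516281e-04 -3.27616885e-04] [ 0.464156   -0.28317999 -0.5496187 ]
```

View pics/w1.png

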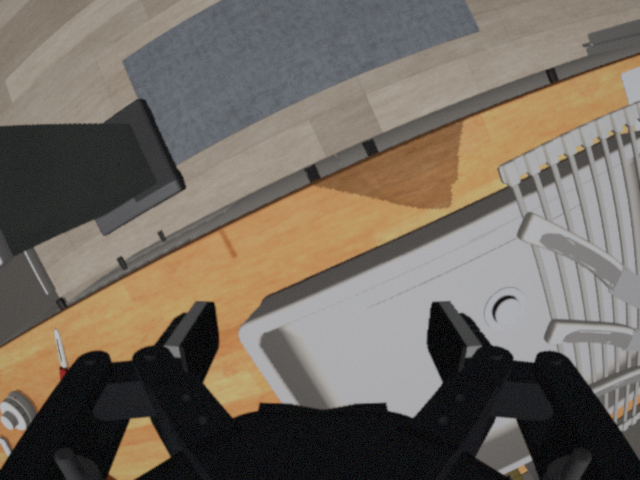

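The wrist view is still at the start over the sink: the fingers are at the bottom, around (190,340) and (450,340), and image up is tool +x. The move calls were refused, so I'll resend them with every field filled in.

Request:
{"name": "jog_arm", "arguments": {"increments": [{"dx": 0.33,"dy": -0.5,"dz": 0,"ax": 0,"ay": 0,"az": -0.09,"gripper": 1},{"dx": 0.67,"dy": -1,"dz": 0,"ax": 0,"ay": 0,"az": -0.18,"gripper": 1},{"dx": 0.67,"dy": -1,"dz": 0,"ax": 0,"ay": 0,"az": -0.25,"gripper": 1},{"dx": 0.67,"dy": -1,"dz": 0,"ax": 0,"ay": 0,"az": -0.25,"gripper": 1}]}}

```text
time: 0.6
eef_pos: [0.3655, 0.4894, 0.2561]
tcp_rot: [0.404, 0.915, -0.001, 0.001]
contact_force: [-0.5, -0.1, -0.8]
opening: 1.003
finger_force: 0.0
```

Request:
{"name": "jog_arm", "arguments": {"increments": [{"dx": 0.33,"dy": -0.5,"dz": 0,"ax": 0,"ay": 0,"az": -0.09,"gripper": 1},{"dx": 0.67,"dy": -1,"dz": 0,"ax": 0,"ay": 0,"az": -0.18,"gripper": 1},{"dx": 0.67,"dy": -1,"dz": 0,"ax": 0,"ay": 0,"az": -0.25,"gripper": 1},{"dx": 0.67,"dy": -1,"dz": 0,"ax": 0,"ay": 0,"az": -0.25,"gripper": 1}]}}

```text
time: 1.0
eef_pos: [0.4456, 0.37, 0.2563]
tcp_rot: [0.574, 0.819, -0.0, 0.001]
contact_force: [0.1, 1.0, -0.7]
opening: 0.997
finger_force: 0.0
```

Request:
{"name": "jog_arm", "arguments": {"increments": [{"dx": 0.33,"dy": -0.5,"dz": -0.2,"ax": 0,"ay": 0,"az": -0.09,"gripper": 1},{"dx": 0.67,"dy": -1,"dz": -0.4,"ax": 0,"ay": 0,"az": -0.18,"gripper": 1},{"dx": 0.67,"dy": -1,"dz": -0.4,"ax": 0,"ay": 0,"az": -0.226,"gripper": 1},{"dx": 0.67,"dy": -1,"dz": -0.4,"ax": 0,"ay": 0,"az": -0.226,"gripper": 1},{"dx": 0.67,"dy": -1,"dz": -0.4,"ax": 0,"ay": 0,"az": -0.226,"gripper": 1},{"dx": 0.67,"dy": -1,"dz": -0.4,"ax": 0,"ay": 0,"az": -0.226,"gripper": 1},{"dx": 0.67,"dy": -1,"dz": -0.4,"ax": 0,"ay": 0,"az": -0.226,"gripper": 1}]}}

```text
time: 1.7
eef_pos: [0.5231, 0.2548, 0.2091]
tcp_rot: [0.707, 0.708, 0.001, 0.0]
contact_force: [-0.2, 0.2, 0.1]
opening: 1.001
finger_force: 0.0
```

```bash
python3 - <<'E'
from h import *
w=shot('wrist','w2'); s=w['state'];print(s['time'],s['eef_pos'],s['tcp_rot'],s['contact_force'])
E
```

```text
1.7 [0.52313725 0.25477936 0.20907054] [7.06573198e-01 7.07639697e-01 6.04150082e-04 1.01933852e-04] [-0.22570278  0.21074079  0.13490856]
```

View pics/w2.png

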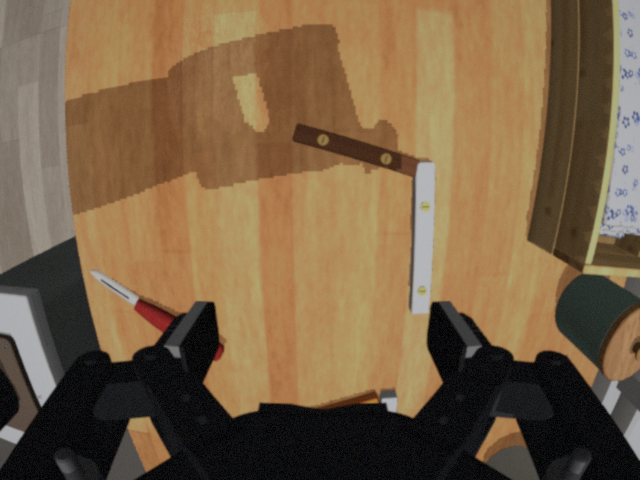

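The wrist view shows the white strip with its inner edge at about x=413 (rows 163–312) and the dark strip from (294,130) to (415,172), meeting near (415,175). The peeler handle is at lower left.

```bash
python3 - <<'E'
from h import *
w=pickle.load(open('/tmp/w2.pkl','rb'));f=w['frame'].astype(int)
for v in (190,240,290): print(v,[f[v,u].tolist() for u in range(405,440,2)])
for u in (310,350,395): print(u,[f[v,u].tolist() for v in range(118,186,3)])
E
```

```text
190 [[87, 137, 178], [84, 134, 177], [86, 137, 178], [74, 118, 155], [64, 70, 78], [115, 117, 122], [179, 177, 178], [183, 180, 179], [183, 179, 178], [185, 182, 180], [182, 178, 178], [183, 181, 180], [185, 182, 180], [184, 181, 180], [179, 179, 180], [125, 156, 176], [105, 154, 177], [103, 155, 177]]
240 [[85, 135, 177], [82, 129, 176], [86, 130, 177], [72, 103, 133], [76, 79, 85], [157, 160, 161], [183, 181, 181], [186, 182, 180], [184, 182, 180], [185, 182, 181], [183, 180, 179], [184, 180, 180], [185, 181, 180], [181, 178, 177], [133, 155, 165], [109, 158, 178], [106, 156, 177], [106, 157, 177]]
290 [[87, 135, 176], [95, 146, 177], [89, 129, 151], [74, 78, 84], [159, 160, 164], [183, 181, 179], [148, 163, 167], [93, 153, 160], [95, 151, 157], [95, 149, 155], [109, 160, 168], [170, 177, 177], [175, 177, 176], [109, 148, 169], [103, 153, 177], [106, 155, 177], [102, 153, 177], [100, 148, 177]]
310 [[58, 94, 133], [55, 90, 128], [57, 89, 128], [32, 48, 75], [31, 43, 68], [16, 34, 60], [32, 47, 74], [31, 47, 73], [27, 43, 66], [33, 53, 76], [60, 97, 138], [65, 102, 141], [67, 103, 1
[... 175 characters left out ...]
, 97, 139], [58, 96, 137], [62, 98, 138], [66, 100, 140], [59, 95, 135], [64, 103, 143], [59, 97, 139], [26, 42, 67], [27, 40, 67], [33, 46, 71], [26, 43, 71], [25, 41, 69], [30, 45, 69], [44, 70, 101], [64, 102, 143], [67, 104, 143], [93, 146, 175], [99, 151, 178], [98, 150, 178], [99, 150, 179], [99, 151, 178], [99, 152, 176], [102, 154, 179]]
395 [[82, 130, 175], [84, 132, 178], [79, 128, 176], [81, 128, 176], [59, 96, 139], [62, 98, 139], [56, 92, 133], [58, 94, 136], [60, 96, 138], [57, 93, 135], [59, 97, 136], [51, 83, 120], [29, 42, 69], [24, 40, 66], [27, 44, 67], [25, 44, 70], [28, 42, 69], [28, 44, 69], [80, 127, 164], [90, 139, 177], [87, 137, 176], [88, 139, 177], [88, 140, 176]]
```

```bash
cat >> h.py <<'E'
def line(P):
    P=np.array(P)[:,:2].astype(np.float32); vx,vy,x,y=cv2.fitLine(P,cv2.DIST_HUBER,0,.005,.005).ravel(); return np.array([x,y]),np.array([vx,vy])
def meet(a,b):
    t=np.linalg.solve(np.c_[a[1],-b[1]],b[0]-a[0]); return a[0]+a[1]*t[0]
E
python3 - <<'E'
from h import *
w=pickle.load(open('/tmp/w2.pkl','rb'));f=w['frame'].astype(int)
A=[];B=[]
for v in range(182,300,3):
    u=402+np.argmax(f[v,402:440,0]>130); A.append(wz(w,u-.5,v,.015))
for u in range(300,405,3):
    q=np.where(f[115:190,u,2]<90)[0]; B.append(wz(w,u,115+q.max()+.5,.015))
a=line(A);b=line(B);print('white',a,'dark',b,'corner',meet(a,b))
da=-a[1]*np.sign(a[1][1]);db=-b[1]*np.sign(b[1][0])
print('yaw',np.degrees(np.arctan2(a[1][0],-a[1][1])),'inside',np.degrees(np.arccos(da@db)))
E
```

```text
Traceback (most recent call last):
ValueError: zero-size array to reduction operation maximum which has no identity
```

Request:
{"name": "jog_arm", "arguments": {"increments": [{"dx": 0,"dy": -0.5,"dz": 0,"ax": 0,"ay": 0,"az": 0,"gripper": 1},{"dx": 0,"dy": -0.9,"dz": 0,"ax": 0,"ay": 0,"az": 0,"gripper": 1},{"dx": 0,"dy": -1,"dz": 0,"ax": 0,"ay": 0,"az": 0,"gripper": 1}]}}

```text
time: 2.05
eef_pos: [0.5233, 0.1315, 0.2089]
tcp_rot: [0.707, 0.707, 0.0, 0.001]
contact_force: [0.6, 0.4, -0.8]
opening: 1.0
finger_force: 0.0
```

Request:
{"name": "jog_arm", "arguments": {"increments": [{"dx": 0,"dy": -0.5,"dz": 0,"ax": 0,"ay": 0,"az": 0,"gripper": 1},{"dx": 0,"dy": -0.9,"dz": 0,"ax": 0,"ay": 0,"az": 0,"gripper": 1},{"dx": 0,"dy": -1,"dz": 0,"ax": 0,"ay": 0,"az": 0,"gripper": 1},{"dx": 0,"dy": -1,"dz": 0,"ax": 0,"ay": 0,"az": 0,"gripper": 1},{"dx": 0,"dy": -1,"dz": 0,"ax": 0,"ay": 0,"az": 0,"gripper": 1},{"dx": 0,"dy": -1,"dz": 0,"ax": 0,"ay": 0,"az": 0,"gripper": 1}]}}

```text
time: 2.65
eef_pos: [0.5237, 0.0146, 0.2085]
tcp_rot: [0.707, 0.707, 0.0, -0.0]
contact_force: [-0.4, -0.2, 0.6]
opening: 1.001
finger_force: 0.0
```

```bash
python3 - <<'E'
from h import *
w=shot('wrist','w3'); print(w['state']['time'],w['state']['eef_pos'])
E
```

```text
2.65 [0.52365644 0.01455241 0.20852004]
```

Request:
{"name": "jog_arm", "arguments": {"increments": [{"dx": 0,"dy": -0.5,"dz": 0,"ax": 0,"ay": 0,"az": 0,"gripper": 1},{"dx": 0,"dy": -0.9,"dz": 0,"ax": 0,"ay": 0,"az": 0,"gripper": 1},{"dx": 0,"dy": -1,"dz": 0,"ax": 0,"ay": 0,"az": 0,"gripper": 1}]}}

```text
time: 3.0
eef_pos: [0.524, -0.1086, 0.2086]
tcp_rot: [0.708, 0.707, -0.0, 0.001]
contact_force: [-0.1, -0.2, -0.6]
opening: 1.005
finger_force: 0.0
```

Request:
{"name": "jog_arm", "arguments": {"increments": [{"dx": 0,"dy": -0.5,"dz": 0,"ax": 0,"ay": 0,"az": 0,"gripper": 1},{"dx": 0,"dy": -0.9,"dz": 0,"ax": 0,"ay": 0,"az": 0,"gripper": 1},{"dx": 0,"dy": -1,"dz": 0,"ax": 0,"ay": 0,"az": 0,"gripper": 1}]}}

```text
time: 3.3
eef_pos: [0.5241, -0.2294, 0.2086]
tcp_rot: [0.708, 0.706, -0.0, 0.001]
contact_force: [-0.2, 0.2, -0.5]
opening: 0.997
finger_force: 0.0
```

Request:
{"name": "jog_arm", "arguments": {"increments": [{"dx": 0,"dy": -0.4,"dz": 0,"ax": 0,"ay": 0,"az": 0,"gripper": 1},{"dx": 0,"dy": -0.75,"dz": 0,"ax": 0,"ay": 0,"az": 0,"gripper": 1},{"dx": 0,"dy": -0.75,"dz": 0,"ax": 0,"ay": 0,"az": 0,"gripper": 1},{"dx": 0,"dy": -0.75,"dz": 0,"ax": 0,"ay": 0,"az": 0,"gripper": 1},{"dx": 0,"dy": -0.75,"dz": 0,"ax": 0,"ay": 0,"az": 0,"gripper": 1},{"dx": 0,"dy": -0.75,"dz": 0,"ax": 0,"ay": 0,"az": 0,"gripper": 1},{"dx": 0,"dy": -0.75,"dz": 0,"ax": 0,"ay": 0,"az": 0,"gripper": 1}]}}

```text
time: 4.0
eef_pos: [0.524, -0.3155, 0.2084]
tcp_rot: [0.707, 0.707, 0.0, -0.0]
contact_force: [0.7, 0.2, 0.1]
opening: 1.0
finger_force: 0.0
```

```bash
python3 - <<'E'
from h import *
a=pickle.load(open('/tmp/w3.pkl','rb'))
w=shot('wrist','w4'); print(w['state']['time'],w['state']['eef_pos'],w['state']['tcp_rot'])
cv2.imwrite('pics/m1.png',np.hstack([a['frame'][:330,200:580],w['frame'][:420,120:520][:330]]))
E
```

```text
4.0 [ 0.52398342 -0.31550632  0.20839125] [ 7.06918570e-01  7.07294937e-01  5.18971419e-05 -7.07269691e-05]
```

View pics/m1.png

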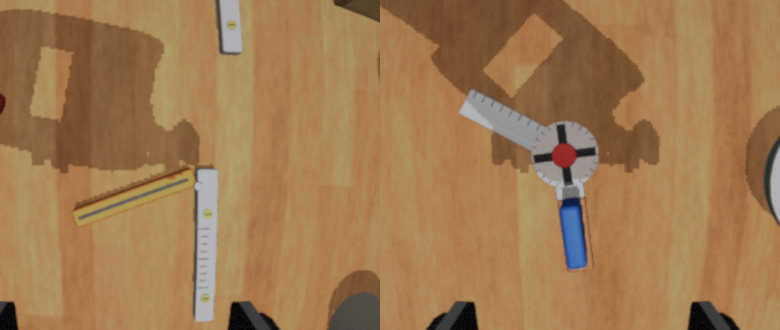

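The left panel (guide) shows the fence's inner edge at about (197,190)–(196,318) and the orange arm running from (192,180) to (78,218). The right panel (bevel) shows the red button at (564,155), the handle running from (570,200) to (576,268), and the blade end near (466,103).

```bash
cat > meas.py <<'E'
from h import *
w=pickle.load(open('/tmp/w2.pkl','rb'));f=w['frame'].astype(int)
A=[];B=[]
for v in range(182,300,3):
    u=402+np.argmax(f[v,402:440,0]>130); A.append(wz(w,u-.5,v,.015))
for u in range(300,405,3):
    q=np.where(f[115:190,u,2]<90)[0]
    if len(q): B.append(wz(w,u,115+q.max()+.5,.015))
g=pickle.load(open('/tmp/w3.pkl','rb'));f=g['frame'].astype(int)
C=[];D=[]
for v in range(195,315,3):
    u=385+np.argmax(f[v,385:425,0]>130); C.append(wz(g,u-.5,v,.015))
h=cv2.cvtColor(g['frame'],cv2.COLOR_BGR2HSV)
print([h[v,330].tolist() for v in range(180,225,3)])
def rep(n,X,Y):
    a=line(X);b=line(Y); da=a[1]*-np.sign(a[1][1]);db=b[1]*-np.sign(b[1][0])
    print(n,meet(a,b),'yaw',np.degrees(np.arctan2(da[0],-da[1])),'inside',np.degrees(np.arccos(da@db)),'darkdir',db)
rep('corner',A,B)
c=line(C);print('fence',c,[onp.round(4) for onp in (wz(g,396,184,.015),)])
b=pickle.load(open('/tmp/w4.pkl','rb'));h=cv2.cvtColor(b['frame'],cv2.COLOR_BGR2HSV);
red=((h[...,0]<8)|(h[...,0]>172))&(h[...,1]>170)&(h[...,2]>60); red[:100]=0;red[220:]=0
blue=(h[...,0]>105)&(h[...,0]<130)&(h[...,1]>150)
for n,m,z in (('red',red,.036),('blue',blue,.06)):
    k,l,st,ce=cv2.connectedComponentsWithStats(m.astype(np.uint8)); i=1+np.argmax(st[1:,4]); print(n,st[i],ce[i],wz(b,*ce[i],z).round(4))
    if n=='blue':
        r=cv2.minAreaRect(np.argwhere(l==i)[:,::-1].astype(np.float32)); p=cv2.boxPoints(r); print(r,[wz(b,*q,z).round(4).tolist() for q in p])
        V=b['frame'].astype(int); 
        for v in (215,235,255): print(v,[V[v,u].tolist() for u in range(296,336,2)])
E
python3 meas.py
```

```text
[[17, 124, 177], [17, 128, 161], [15, 152, 129], [13, 189, 127], [22, 143, 176], [22, 138, 177], [17, 73, 122], [21, 96, 141], [23, 143, 175], [20, 145, 178], [18, 121, 177], [18, 122, 176], [17, 124, 177], [17, 120, 178], [18, 120, 176]]
corner [0.60398424 0.29261622] yaw 2.1983075 inside 107.66296 darkdir [-0.9637952   0.26664373]
fence (array([ 0.59094787, -0.0195921 ], dtype=float32), array([ 0.03636114, -0.9993387 ], dtype=float32)) [array([0.5872, 0.0454, 0.015 ])]
red [291 143  26  25 434] [303.64746544 154.98387097] [ 0.51   -0.2597  0.036 ]
blue [ 300  199   26   69 1153] [312.79358196 234.07892454] [ 0.5175 -0.317   0.06  ]
((312.73846435546875, 232.90771484375), (68.46717071533203, 20.34169578552246), 82.87498474121094) [[0.5071, -0.2915, 0.06], [0.5218, -0.2896, 0.06], [0.5282, -0.342, 0.06], [0.5128, -0.344, 0.06]]
215 [[90, 137, 175], [86, 121, 157], [124, 73, 61], [161, 88, 48], [178, 109, 64], [180, 114, 68], [180, 117, 74], [181, 121, 76], [180, 122, 77], [179, 122, 78], [176, 111, 69], [154, 86, 49], [100, 51, 29], [65, 84, 112], [93, 132, 174], [71, 108, 151], [71, 110, 153], [78, 122, 169], [79, 122, 170], [72, 116, 166]]
235 [[89, 134, 177], [83, 131, 176], [86, 134, 175], [95, 91, 112], [152, 80, 42], [174, 101, 57], [178, 111, 64], [179, 113, 67], [180, 117, 72], [179, 116, 70], [181, 120, 74], [180, 118, 74], [166, 94, 51], [119, 60, 22], [65, 70, 92], [91, 131, 174], [73, 111, 160], [61, 100, 142], [81, 128, 174], [85, 133, 176]]
255 [[89, 136, 177], [88, 135, 177], [82, 128, 176], [80, 125, 173], [75, 104, 148], [131, 73, 56], [165, 92, 50], [178, 108, 62], [179, 113, 64], [181, 113, 68], [177, 109, 66], [179, 115, 68], [179, 115, 69], [174, 102, 60], [147, 75, 38], [92, 82, 104], [87, 125, 171], [85, 122, 169], [58, 92, 133], [75, 120, 170]]
```

Request:
{"name": "jog_arm", "arguments": {"increments": [{"dx": -0.055,"dy": -0.033,"dz": -0.3,"ax": 0,"ay": 0,"az": 0.078,"gripper": 1},{"dx": -0.055,"dy": -0.033,"dz": -0.6,"ax": 0,"ay": 0,"az": 0.078,"gripper": 1},{"dx": -0.055,"dy": -0.033,"dz": -0.8,"ax": 0,"ay": 0,"az": 0.078,"gripper": 1},{"dx": -0.055,"dy": -0.033,"dz": -0.8,"ax": 0,"ay": 0,"az": 0.078,"gripper": 1},{"dx": -0.055,"dy": -0.033,"dz": -0.8,"ax": 0,"ay": 0,"az": 0.078,"gripper": 1},{"dx": -0.055,"dy": -0.033,"dz": -0.8,"ax": 0,"ay": 0,"az": 0.078,"gripper": 1}]}}

```text
time: 4.65
eef_pos: [0.5183, -0.3217, 0.1147]
tcp_rot: [0.663, 0.749, 0.0, 0.002]
contact_force: [-0.1, 0.4, 0.1]
opening: 0.998
finger_force: 0.0
```

```bash
python3 - <<'E'
from h import *
b=shot('wrist','w5');print(b['state']['eef_pos'],b['state']['tcp_rot']);h=cv2.cvtColor(b['frame'],cv2.COLOR_BGR2HSV)
red=((h[...,0]<8)|(h[...,0]>172))&(h[...,1]>170)&(h[...,2]>60)
blue=(h[...,0]>105)&(h[...,0]<130)&(h[...,1]>150)
for n,m,z in (('red',red,.036),('blue',blue,.06)):
    k,l,st,ce=cv2.connectedComponentsWithStats(m.astype(np.uint8)); i=1+np.argmax(st[1:,4]); print(n,st[i],ce[i],wz(b,*ce[i],z).round(4))
    if n=='blue':
        r=cv2.minAreaRect(np.argwhere(l==i)[:,::-1].astype(np.float32)); p=cv2.boxPoints(r); print(r,[wz(b,*q,z).round(4).tolist() for q in p])
cv2.imwrite('pics/m2.png',b['frame'])
E
```

```text
[ 0.51829106 -0.32168539  0.11467014] [6.62872646e-01 7.48729586e-01 1.12785817e-05 1.96522968e-03]
red [301 132  38  38 980] [319.35       150.41020408] [ 0.5099 -0.2598  0.036 ]
blue [ 305  213   30  105 2866] [319.80076762 264.93963712] [ 0.5168 -0.3143  0.06  ]
((319.5, 265.0), (104.0, 29.0), 90.0) [[0.5067, -0.2891, 0.06], [0.5204, -0.2874, 0.06], [0.5276, -0.3423, 0.06], [0.5126, -0.3441, 0.06]]
```

View pics/m2.png

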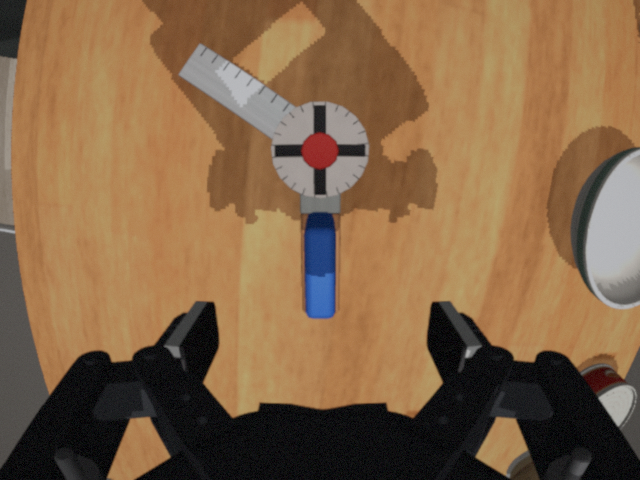

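The view shows the red button at (319,150) and the handle at (320,213)–(320,318), vertical and centred between the fingers, so the yaw matches. I'll descend and grasp.

Request:
{"name": "jog_arm", "arguments": {"increments": [{"dx": -0.009,"dy": 0.018,"dz": -0.25,"ax": 0,"ay": 0,"az": 0,"gripper": 1},{"dx": -0.009,"dy": 0.018,"dz": -0.45,"ax": 0,"ay": 0,"az": 0,"gripper": 1},{"dx": -0.009,"dy": 0.018,"dz": -0.54,"ax": 0,"ay": 0,"az": 0,"gripper": 1},{"dx": -0.009,"dy": 0.018,"dz": -0.54,"ax": 0,"ay": 0,"az": 0,"gripper": 1},{"dx": -0.009,"dy": 0.018,"dz": -0.54,"ax": 0,"ay": 0,"az": 0,"gripper": 1},{"dx": -0.009,"dy": 0.018,"dz": -0.54,"ax": 0,"ay": 0,"az": 0,"gripper": 1}]}}

```text
time: 5.3
eef_pos: [0.5171, -0.3197, 0.0495]
tcp_rot: [0.663, 0.749, 0.0, 0.002]
contact_force: [1.0, 0.8, 0.5]
opening: 1.001
finger_force: 0.0
```

Request:
{"name": "jog_arm", "arguments": {"increments": [{"dx": 0,"dy": 0,"dz": 0,"ax": 0,"ay": 0,"az": 0,"gripper": -1},{"dx": 0,"dy": 0,"dz": 0,"ax": 0,"ay": 0,"az": 0,"gripper": -1},{"dx": 0,"dy": 0,"dz": 0,"ax": 0,"ay": 0,"az": 0,"gripper": -1},{"dx": 0,"dy": 0,"dz": 0,"ax": 0,"ay": 0,"az": 0,"gripper": -1},{"dx": 0,"dy": 0,"dz": 0,"ax": 0,"ay": 0,"az": 0,"gripper": -1},{"dx": 0,"dy": 0,"dz": 0,"ax": 0,"ay": 0,"az": 0,"gripper": -1},{"dx": 0,"dy": 0,"dz": 0,"ax": 0,"ay": 0,"az": 0,"gripper": -1},{"dx": 0,"dy": 0,"dz": 0,"ax": 0,"ay": 0,"az": 0,"gripper": -1}], "force": 60}}

```text
time: 6.1
eef_pos: [0.5161, -0.3188, 0.0477]
tcp_rot: [0.663, 0.749, 0.0, 0.0]
contact_force: [-0.2, 0.2, 0.2]
opening: 0.176
finger_force: 59.8
```

Request:
{"name": "jog_arm", "arguments": {"increments": [{"dx": 0,"dy": 0,"dz": 0.2,"ax": 0,"ay": 0,"az": 0,"gripper": -1},{"dx": 0,"dy": 0,"dz": 0.45,"ax": 0,"ay": 0,"az": 0,"gripper": -1},{"dx": 0,"dy": 0.2,"dz": 0.7,"ax": 0,"ay": 0,"az": 0,"gripper": -1},{"dx": 0,"dy": 0.45,"dz": 0.8,"ax": 0,"ay": 0,"az": 0,"gripper": -1},{"dx": 0,"dy": 0.7,"dz": 0.8,"ax": 0,"ay": 0,"az": 0,"gripper": -1},{"dx": 0,"dy": 0.98,"dz": 0.8,"ax": 0,"ay": 0,"az": 0,"gripper": -1}]}}

```text
time: 6.7
eef_pos: [0.5154, -0.2003, 0.1432]
tcp_rot: [0.663, 0.748, -0.0, -0.0]
contact_force: [-0.2, -0.1, -4.3]
opening: 0.183
finger_force: 59.6
```

Request:
{"name": "jog_arm", "arguments": {"increments": [{"dx": 0.1,"dy": 0.28,"dz": 0,"ax": 0,"ay": 0,"az": 0,"gripper": -1},{"dx": 0.2,"dy": 0.55,"dz": 0,"ax": 0,"ay": 0,"az": 0,"gripper": -1},{"dx": 0.3,"dy": 0.8,"dz": 0,"ax": 0,"ay": 0,"az": 0,"gripper": -1},{"dx": 0.3,"dy": 0.98,"dz": 0,"ax": 0,"ay": 0,"az": 0,"gripper": -1}]}}

```text
time: 7.1
eef_pos: [0.5521, -0.0815, 0.1425]
tcp_rot: [0.663, 0.749, -0.0, -0.001]
contact_force: [-0.4, 0.1, -2.9]
opening: 0.176
finger_force: 59.5
```

Request:
{"name": "jog_arm", "arguments": {"increments": [{"dx": 0.1,"dy": 0.28,"dz": 0,"ax": 0,"ay": 0,"az": -0.02,"gripper": -1},{"dx": 0.2,"dy": 0.55,"dz": 0,"ax": 0,"ay": 0,"az": -0.03,"gripper": -1},{"dx": 0.3,"dy": 0.8,"dz": 0,"ax": 0,"ay": 0,"az": -0.054,"gripper": -1},{"dx": 0.3,"dy": 0.98,"dz": 0,"ax": 0,"ay": 0,"az": -0.054,"gripper": -1}]}}

```text
time: 7.5
eef_pos: [0.5881, 0.0359, 0.1424]
tcp_rot: [0.694, 0.72, -0.0, -0.0]
contact_force: [-0.3, 0.4, -1.9]
opening: 0.181
finger_force: 59.5
```

Request:
{"name": "jog_arm", "arguments": {"increments": [{"dx": 0.04,"dy": 0.28,"dz": 0,"ax": 0,"ay": 0,"az": 0,"gripper": -1},{"dx": 0.04,"dy": 0.55,"dz": 0,"ax": 0,"ay": 0,"az": 0,"gripper": -1},{"dx": 0.04,"dy": 0.8,"dz": 0,"ax": 0,"ay": 0,"az": 0,"gripper": -1},{"dx": 0.04,"dy": 0.97,"dz": 0,"ax": 0,"ay": 0,"az": 0,"gripper": -1},{"dx": 0.04,"dy": 0.97,"dz": 0,"ax": 0,"ay": 0,"az": 0,"gripper": -1},{"dx": 0.04,"dy": 0.97,"dz": 0,"ax": 0,"ay": 0,"az": 0,"gripper": -1},{"dx": 0.04,"dy": 0.97,"dz": 0,"ax": 0,"ay": 0,"az": 0,"gripper": -1},{"dx": 0.04,"dy": 0.97,"dz": 0,"ax": 0,"ay": 0,"az": 0,"gripper": -1}]}}

```text
time: 8.3
eef_pos: [0.5927, 0.1494, 0.1432]
tcp_rot: [0.695, 0.719, -0.0, -0.0]
contact_force: [0.2, 1.5, -3.4]
opening: 0.181
finger_force: 59.4
```

```bash
python3 - <<'E'
from h import *
b=shot('wrist','w6');print(b['state']['eef_pos'],b['state']['tcp_rot'])
R=Rn.from_quat(b['state']['tcp_rot']).as_matrix();print('yaw',np.degrees(np.arctan2(R[1,1],R[0,1])))
h=cv2.cvtColor(b['frame'],cv2.COLOR_BGR2HSV)
red=((h[...,0]<8)|(h[...,0]>172))&(h[...,1]>170)&(h[...,2]>60)
k,l,st,ce=cv2.connectedComponentsWithStats(red.astype(np.uint8)); i=1+np.argmax(st[1:,4]); print(st[i],ce[i],wz(b,*ce[i],b['state']['eef_pos'][2]-.0477+.036).round(4))
E
```

```text
[0.59268305 0.14942027 0.14319483] [ 6.94622307e-01  7.19374536e-01 -3.32777460e-04 -1.28895002e-04]
yaw 2.005732473251998
[ 295  139   57   57 2277] [322.52876592 166.9692578 ] [0.5913 0.2088 0.1315]
```

View pics/w6.png

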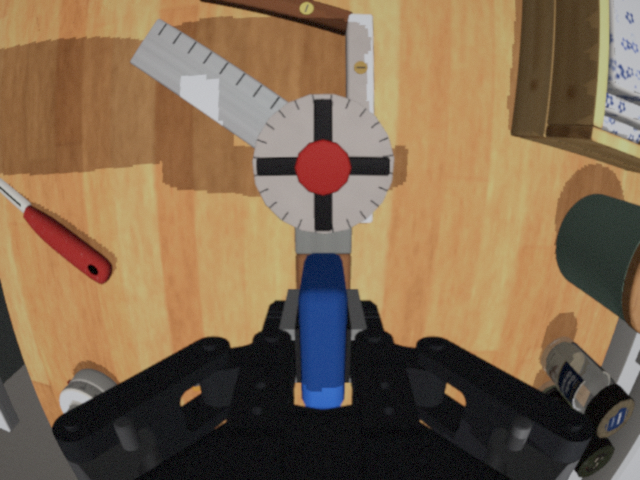

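The bevel is held straight, with the button at (322,167). The white strip is just to the right of the stock and the dark strip is ahead at the top. I'll lower it and slide it in.

Request:
{"name": "jog_arm", "arguments": {"increments": [{"dx": 0,"dy": 0,"dz": -0.25,"ax": 0,"ay": 0,"az": 0,"gripper": -1},{"dx": 0,"dy": 0,"dz": -0.5,"ax": 0,"ay": 0,"az": 0,"gripper": -1},{"dx": 0,"dy": 0,"dz": -0.7,"ax": 0,"ay": 0,"az": 0,"gripper": -1},{"dx": 0,"dy": 0,"dz": -0.77,"ax": 0,"ay": 0,"az": 0,"gripper": -1},{"dx": 0,"dy": 0,"dz": -0.79,"ax": 0,"ay": 0,"az": 0,"gripper": -1},{"dx": 0,"dy": 0,"dz": -0.79,"ax": 0,"ay": 0,"az": 0,"gripper": -1},{"dx": 0,"dy": 0,"dz": -0.79,"ax": 0,"ay": 0,"az": 0,"gripper": -1}]}}

```text
time: 9.05
eef_pos: [0.5939, 0.1504, 0.0502]
tcp_rot: [0.694, 0.72, 0.001, 0.001]
contact_force: [0.1, 0.2, -2.8]
opening: 0.182
finger_force: 59.5
```

Request:
{"name": "jog_arm", "arguments": {"increments": [{"dx": 0,"dy": 0.05,"dz": 0,"ax": 0,"ay": 0,"az": 0,"gripper": -1},{"dx": 0,"dy": 0.1,"dz": 0,"ax": 0,"ay": 0,"az": 0,"gripper": -1},{"dx": -0.005,"dy": 0.15,"dz": 0,"ax": 0,"ay": 0,"az": 0,"gripper": -1},{"dx": -0.008,"dy": 0.2,"dz": 0,"ax": 0,"ay": 0,"az": 0,"gripper": -1},{"dx": -0.01,"dy": 0.25,"dz": 0,"ax": 0,"ay": 0,"az": 0,"gripper": -1},{"dx": -0.01,"dy": 0.3,"dz": 0,"ax": 0,"ay": 0,"az": 0,"gripper": -1},{"dx": -0.01,"dy": 0.35,"dz": 0,"ax": 0,"ay": 0,"az": 0,"gripper": -1},{"dx": -0.015,"dy": 0.4,"dz": 0,"ax": 0,"ay": 0,"az": 0,"gripper": -1}]}}

```text
time: 9.85
eef_pos: [0.5911, 0.1988, 0.0487]
tcp_rot: [0.694, 0.72, -0.0, 0.0]
contact_force: [0.2, -0.8, -3.6]
opening: 0.181
finger_force: 59.5
```

Request:
{"name": "jog_arm", "arguments": {"increments": [{"dx": 0,"dy": 0.03,"dz": -0.006,"ax": 0,"ay": 0,"az": 0,"gripper": -1},{"dx": 0,"dy": 0.06,"dz": -0.006,"ax": 0,"ay": 0,"az": 0,"gripper": -1},{"dx": 0,"dy": 0.09,"dz": -0.006,"ax": 0,"ay": 0,"az": 0,"gripper": -1},{"dx": 0,"dy": 0.12,"dz": -0.006,"ax": 0,"ay": 0,"az": 0,"gripper": -1},{"dx": 0,"dy": 0.14,"dz": -0.006,"ax": 0,"ay": 0,"az": 0,"gripper": -1},{"dx": 0,"dy": 0.14,"dz": -0.006,"ax": 0,"ay": 0,"az": 0,"gripper": -1}]}}

```text
time: 10.45
eef_pos: [0.5909, 0.2156, 0.048]
tcp_rot: [0.694, 0.72, 0.0, -0.0]
contact_force: [0.2, 0.7, -2.7]
opening: 0.18
finger_force: 59.5
```

Request:
{"name": "jog_arm", "arguments": {"increments": [{"dx": 0.005,"dy": 0,"dz": 0,"ax": 0,"ay": 0,"az": 0,"gripper": -1},{"dx": 0.01,"dy": 0,"dz": 0,"ax": 0,"ay": 0,"az": 0,"gripper": -1},{"dx": 0.015,"dy": 0,"dz": 0,"ax": 0,"ay": 0,"az": 0,"gripper": -1},{"dx": 0.015,"dy": 0,"dz": 0,"ax": 0,"ay": 0,"az": 0,"gripper": -1}]}}

```text
time: 10.85
eef_pos: [0.5929, 0.2151, 0.048]
tcp_rot: [0.694, 0.72, 0.0, 0.0]
contact_force: [0.8, 0.2, -3.0]
opening: 0.179
finger_force: 59.5
```

Request:
{"name": "jog_arm", "arguments": {"increments": [{"dx": 0.003,"dy": 0,"dz": 0,"ax": 0,"ay": 0,"az": 0,"gripper": -1},{"dx": 0.006,"dy": 0,"dz": 0,"ax": 0,"ay": 0,"az": 0,"gripper": -1},{"dx": 0.006,"dy": 0,"dz": 0,"ax": 0,"ay": 0,"az": 0,"gripper": -1}]}}

```text
time: 11.15
eef_pos: [0.5935, 0.2152, 0.048]
tcp_rot: [0.694, 0.72, -0.0, -0.0]
contact_force: [-1.2, -1.1, -2.3]
opening: 0.179
finger_force: 59.5
```

Request:
{"name": "jog_arm", "arguments": {"increments": [{"dx": 0.003,"dy": 0,"dz": 0,"ax": 0,"ay": 0,"az": 0,"gripper": -1},{"dx": 0.003,"dy": 0,"dz": 0,"ax": 0,"ay": 0,"az": 0,"gripper": -1}]}}

```text
time: 11.35
eef_pos: [0.5937, 0.2152, 0.048]
tcp_rot: [0.694, 0.72, -0.0, -0.0]
contact_force: [-0.3, -0.6, -2.7]
opening: 0.18
finger_force: 59.5
```

Request:
{"name": "jog_arm", "arguments": {"increments": [{"dx": 0.003,"dy": 0,"dz": 0,"ax": 0,"ay": 0,"az": 0,"gripper": -1},{"dx": 0.003,"dy": 0,"dz": 0,"ax": 0,"ay": 0,"az": 0,"gripper": -1}]}}

```text
time: 11.55
eef_pos: [0.5938, 0.2152, 0.0479]
tcp_rot: [0.694, 0.72, -0.0, -0.0]
contact_force: [-1.7, -0.5, -2.7]
opening: 0.181
finger_force: 59.6
```

Request:
{"name": "jog_arm", "arguments": {"increments": [{"dx": 0.001,"dy": 0.01,"dz": 0,"ax": 0,"ay": 0,"az": 0,"gripper": -1},{"dx": 0.001,"dy": 0.02,"dz": 0,"ax": 0,"ay": 0,"az": 0,"gripper": -1},{"dx": 0.001,"dy": 0.03,"dz": 0,"ax": 0,"ay": 0,"az": 0,"gripper": -1},{"dx": 0.001,"dy": 0.04,"dz": 0,"ax": 0,"ay": 0,"az": 0,"gripper": -1},{"dx": 0.001,"dy": 0.04,"dz": 0,"ax": 0,"ay": 0,"az": 0,"gripper": -1}]}}

```text
time: 12.05
eef_pos: [0.5938, 0.2198, 0.0478]
tcp_rot: [0.694, 0.72, -0.001, -0.0]
contact_force: [-3.4, -3.0, -1.3]
opening: 0.179
finger_force: 59.7
```

Request:
{"name": "jog_arm", "arguments": {"increments": [{"dx": 0,"dy": 0.005,"dz": 0,"ax": 0,"ay": 0,"az": 0,"gripper": -1},{"dx": 0,"dy": 0.01,"dz": 0,"ax": 0,"ay": 0,"az": 0,"gripper": -1},{"dx": 0,"dy": 0.01,"dz": 0,"ax": 0,"ay": 0,"az": 0,"gripper": -1}]}}

```text
time: 12.35
eef_pos: [0.5938, 0.2208, 0.0478]
tcp_rot: [0.694, 0.72, -0.001, -0.0]
contact_force: [-3.9, -3.7, -1.1]
opening: 0.18
finger_force: 59.8
```

Request:
{"name": "jog_arm", "arguments": {"increments": [{"dx": 0,"dy": 0.005,"dz": 0,"ax": 0,"ay": 0,"az": 0,"gripper": -1},{"dx": 0,"dy": 0.005,"dz": 0,"ax": 0,"ay": 0,"az": 0,"gripper": -1}]}}

```text
time: 12.55
eef_pos: [0.5937, 0.2214, 0.0478]
tcp_rot: [0.694, 0.72, -0.001, -0.0]
contact_force: [-3.8, -3.0, -1.6]
opening: 0.178
finger_force: 59.8
```

Request:
{"name": "jog_arm", "arguments": {"increments": [{"dx": 0,"dy": 0.005,"dz": 0,"ax": 0,"ay": 0,"az": 0,"gripper": -1},{"dx": 0,"dy": 0.005,"dz": 0,"ax": 0,"ay": 0,"az": 0,"gripper": -1}]}}

```text
time: 12.75
eef_pos: [0.5937, 0.2219, 0.0478]
tcp_rot: [0.694, 0.72, -0.001, -0.0]
contact_force: [-3.3, -4.9, -0.3]
opening: 0.176
finger_force: 59.8
```

Request:
{"name": "jog_arm", "arguments": {"increments": [{"dx": 0,"dy": 0.005,"dz": 0,"ax": 0,"ay": 0,"az": 0,"gripper": -1},{"dx": 0,"dy": 0.005,"dz": 0,"ax": 0,"ay": 0,"az": 0,"gripper": -1}]}}

```text
time: 12.95
eef_pos: [0.5937, 0.2225, 0.0478]
tcp_rot: [0.694, 0.72, -0.001, -0.0]
contact_force: [-3.7, -4.6, -1.0]
opening: 0.177
finger_force: 59.9
```

Request:
{"name": "jog_arm", "arguments": {"increments": [{"dx": 0,"dy": 0.005,"dz": 0,"ax": 0,"ay": 0,"az": 0,"gripper": -1},{"dx": 0,"dy": 0.005,"dz": 0,"ax": 0,"ay": 0,"az": 0,"gripper": -1}]}}

```text
time: 13.15
eef_pos: [0.5937, 0.2231, 0.0478]
tcp_rot: [0.694, 0.72, -0.001, -0.0]
contact_force: [-4.5, -5.7, -1.0]
opening: 0.178
finger_force: 59.9
```

Request:
{"name": "jog_arm", "arguments": {"increments": [{"dx": 0,"dy": 0.005,"dz": 0,"ax": 0,"ay": 0,"az": 0,"gripper": -1},{"dx": 0,"dy": 0.005,"dz": 0,"ax": 0,"ay": 0,"az": 0,"gripper": -1}]}}

```text
time: 13.35
eef_pos: [0.5937, 0.2234, 0.0478]
tcp_rot: [0.694, 0.72, -0.001, -0.0]
contact_force: [-4.3, -6.0, 0.1]
opening: 0.182
finger_force: 59.9
```

Request:
{"name": "jog_arm", "arguments": {"increments": [{"dx": 0,"dy": 0.004,"dz": 0,"ax": 0,"ay": 0,"az": 0,"gripper": -1},{"dx": 0,"dy": 0.004,"dz": 0,"ax": 0,"ay": 0,"az": 0,"gripper": -1}]}}

```text
time: 13.55
eef_pos: [0.5937, 0.2235, 0.0479]
tcp_rot: [0.694, 0.72, -0.002, 0.0]
contact_force: [-4.9, -7.5, -0.3]
opening: 0.177
finger_force: 60.0
```

```bash
python3 - <<'E'
from h import *
b=shot('wrist','w7');s=b['state'];print(s['eef_pos'],s['contact_force'],s['wrist_torque'])
h=cv2.cvtColor(b['frame'],cv2.COLOR_BGR2HSV)
red=((h[...,0]<8)|(h[...,0]>172))&(h[...,1]>170)&(h[...,2]>60)
k,l,st,ce=cv2.connectedComponentsWithStats(red.astype(np.uint8)); i=1+np.argmax(st[1:,4]); print(st[i],ce[i],wz(b,*ce[i],.036).round(4))
E
```

```text
[0.59373155 0.22348641 0.04787434] [-4.90549094 -7.5000073  -0.26662332] [-1.14797642  0.74873329  0.18735257]
[ 294  139   57   57 2254] [321.98580302 167.04037267] [0.592  0.2828 0.036 ]
```

View pics/w7.png

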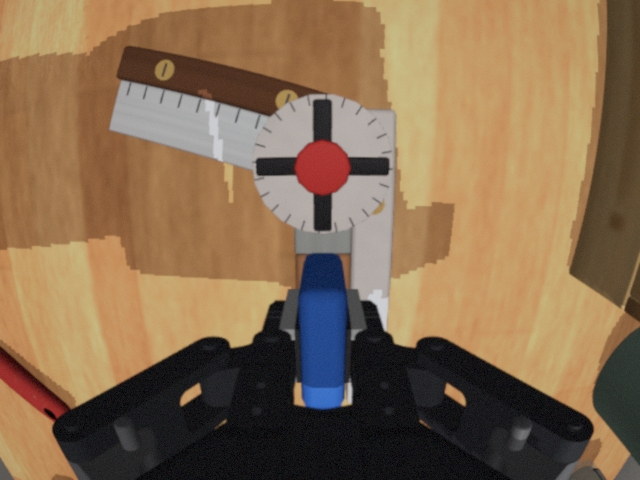

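The picture shows the blade flush along the dark strip (edge from (120,80) to (300,115)) and the stock flat on the white strip. The bevel is home, with about 9 N total on the tool. I'll hold, release and lift.

Request:
{"name": "jog_arm", "arguments": {"increments": [{"dx": 0,"dy": 0,"dz": 0,"ax": 0,"ay": 0,"az": 0,"gripper": -1},{"dx": 0,"dy": 0,"dz": 0,"ax": 0,"ay": 0,"az": 0,"gripper": -1},{"dx": 0,"dy": 0,"dz": 0,"ax": 0,"ay": 0,"az": 0,"gripper": -1}]}}

```text
time: 13.9
eef_pos: [0.5937, 0.2235, 0.0479]
tcp_rot: [0.694, 0.72, -0.002, -0.0]
contact_force: [-4.0, -7.0, 0.1]
opening: 0.18
finger_force: 60.0
```

Request:
{"name": "jog_arm", "arguments": {"increments": [{"dx": 0,"dy": 0,"dz": 0,"ax": 0,"ay": 0,"az": 0,"gripper": 1},{"dx": 0,"dy": 0,"dz": 0,"ax": 0,"ay": 0,"az": 0,"gripper": 1},{"dx": 0,"dy": 0,"dz": 0,"ax": 0,"ay": 0,"az": 0,"gripper": 1},{"dx": 0,"dy": 0,"dz": 0,"ax": 0,"ay": 0,"az": 0,"gripper": 1},{"dx": 0,"dy": 0,"dz": 0.1,"ax": 0,"ay": 0,"az": 0,"gripper": 1},{"dx": 0,"dy": 0,"dz": 0.3,"ax": 0,"ay": 0,"az": 0,"gripper": 1},{"dx": 0,"dy": 0,"dz": 0.5,"ax": 0,"ay": 0,"az": 0,"gripper": 1},{"dx": -0.015,"dy": 0.25,"dz": 0.5,"ax": 0,"ay": 0,"az": 0,"gripper": -1},{"dx": -0.015,"dy": 0.48,"dz": 0.5,"ax": 0,"ay": 0,"az": 0,"gripper": -1},{"dx": -0.015,"dy": 0.48,"dz": 0.5,"ax": 0,"ay": 0,"az": 0,"gripper": -1}]}}

```text
time: 14.9
eef_pos: [0.5928, 0.2853, 0.1098]
tcp_rot: [0.693, 0.721, 0.002, 0.0]
contact_force: [-0.3, -0.6, 0.2]
opening: 0.518
finger_force: 0.0
```

Request:
{"name": "jog_arm", "arguments": {"increments": [{"dx": 0,"dy": 0,"dz": -0.1,"ax": 0,"ay": 0,"az": 0,"gripper": -1},{"dx": 0,"dy": 0,"dz": -0.15,"ax": 0,"ay": 0,"az": 0,"gripper": -1},{"dx": 0,"dy": 0,"dz": -0.15,"ax": 0,"ay": 0,"az": 0,"gripper": -1},{"dx": 0,"dy": 0,"dz": -0.15,"ax": 0,"ay": 0,"az": 0,"gripper": -1},{"dx": 0,"dy": 0,"dz": -0.15,"ax": 0,"ay": 0,"az": 0,"gripper": -1},{"dx": 0,"dy": 0,"dz": -0.15,"ax": 0,"ay": 0,"az": 0,"gripper": -1}]}}

```text
time: 15.5
eef_pos: [0.5929, 0.2821, 0.0903]
tcp_rot: [0.694, 0.72, 0.0, 0.0]
contact_force: [0.7, -1.1, -0.6]
opening: -0.003
finger_force: 0.0
```

```bash
python3 - <<'E'
from h import *
b=shot('wrist','w8');s=b['state'];print(s['eef_pos'],s['tcp_rot'],s['contact_force'])
h=cv2.cvtColor(b['frame'],cv2.COLOR_BGR2HSV)
red=((h[...,0]<8)|(h[...,0]>172))&(h[...,1]>150)&(h[...,2]>50)
k,l,st,ce=cv2.connectedComponentsWithStats(red.astype(np.uint8))
for i in range(1,k):
    if st[i,4]>60: print(st[i],ce[i],wz(b,*ce[i],.036).round(4))
E
```

```text
[0.59288849 0.28205738 0.09034416] [6.94332558e-01 7.19654229e-01 2.55713943e-04 1.53099712e-04] [ 0.69306906 -1.14533945 -0.60268796]
[ 300  256   39   34 1034] [319.28820116 273.69729207] [0.5919 0.2853 0.036 ]
[  21  367   60   51 1072] [ 49.31436567 392.2136194 ] [0.3893 0.1753 0.036 ]
```

View pics/w8.png

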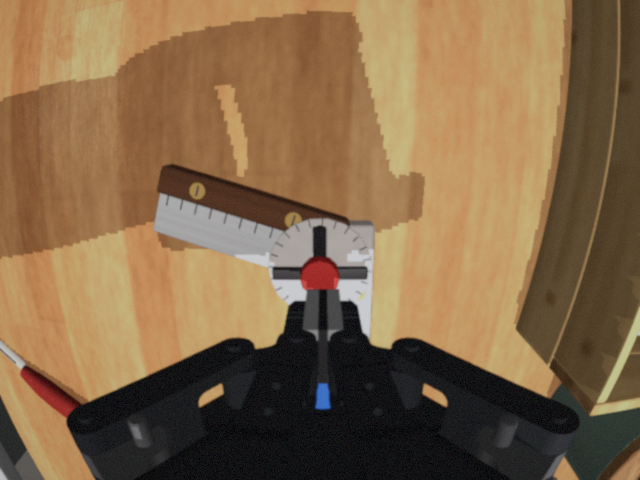

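The bevel hasn't moved: the blade lies along the dark strip and the closed fingertips are over the red button at (320,275). I'll press it.

Request:
{"name": "jog_arm", "arguments": {"increments": [{"dx": -0.006,"dy": 0.006,"dz": -0.1,"ax": 0,"ay": 0,"az": 0,"gripper": -1},{"dx": -0.006,"dy": 0.006,"dz": -0.18,"ax": 0,"ay": 0,"az": 0,"gripper": -1},{"dx": -0.006,"dy": 0.006,"dz": -0.21,"ax": 0,"ay": 0,"az": 0,"gripper": -1},{"dx": -0.006,"dy": 0.006,"dz": -0.225,"ax": 0,"ay": 0,"az": 0,"gripper": -1},{"dx": -0.006,"dy": 0.006,"dz": -0.225,"ax": 0,"ay": 0,"az": 0,"gripper": -1}]}}

```text
time: 16.05
eef_pos: [0.5915, 0.283, 0.0624]
tcp_rot: [0.694, 0.72, -0.0, -0.0]
contact_force: [0.4, 0.0, 0.4]
opening: -0.001
finger_force: 0.0
```

Request:
{"name": "jog_arm", "arguments": {"increments": [{"dx": 0,"dy": 0,"dz": -0.01,"ax": 0,"ay": 0,"az": 0,"gripper": -1},{"dx": 0,"dy": 0,"dz": -0.02,"ax": 0,"ay": 0,"az": 0,"gripper": -1},{"dx": 0,"dy": 0,"dz": -0.03,"ax": 0,"ay": 0,"az": 0,"gripper": -1},{"dx": 0,"dy": 0,"dz": -0.03,"ax": 0,"ay": 0,"az": 0,"gripper": -1}]}}

```text
time: 16.45
eef_pos: [0.5922, 0.2831, 0.0598]
tcp_rot: [0.694, 0.72, 0.0, 0.0]
contact_force: [-0.3, 0.5, 0.3]
opening: -0.005
finger_force: 0.3
```

Request:
{"name": "jog_arm", "arguments": {"increments": [{"dx": 0,"dy": 0,"dz": -0.01,"ax": 0,"ay": 0,"az": 0,"gripper": -1},{"dx": 0,"dy": 0,"dz": -0.015,"ax": 0,"ay": 0,"az": 0,"gripper": -1},{"dx": 0,"dy": 0,"dz": -0.015,"ax": 0,"ay": 0,"az": 0,"gripper": -1}]}}

```text
time: 16.75
eef_pos: [0.5921, 0.2831, 0.0578]
tcp_rot: [0.694, 0.72, 0.0, 0.0]
contact_force: [0.8, -0.4, 0.9]
opening: -0.002
finger_force: 0.5
```

Request:
{"name": "jog_arm", "arguments": {"increments": [{"dx": 0,"dy": 0,"dz": -0.007,"ax": 0,"ay": 0,"az": 0,"gripper": -1},{"dx": 0,"dy": 0,"dz": -0.007,"ax": 0,"ay": 0,"az": 0,"gripper": -1}]}}

```text
time: 16.95
eef_pos: [0.5921, 0.2831, 0.0569]
tcp_rot: [0.694, 0.72, 0.0, 0.0]
contact_force: [1.2, 1.0, 1.9]
opening: 0.0
finger_force: 0.7
```

Request:
{"name": "jog_arm", "arguments": {"increments": [{"dx": 0,"dy": 0,"dz": -0.007,"ax": 0,"ay": 0,"az": 0,"gripper": -1},{"dx": 0,"dy": 0,"dz": -0.007,"ax": 0,"ay": 0,"az": 0,"gripper": -1}]}}

```text
time: 17.15
eef_pos: [0.5922, 0.2832, 0.0567]
tcp_rot: [0.694, 0.72, 0.0, 0.0]
contact_force: [-0.7, 0.3, 4.4]
opening: 0.002
finger_force: 2.3
```

Request:
{"name": "jog_arm", "arguments": {"increments": [{"dx": 0,"dy": 0,"dz": -0.007,"ax": 0,"ay": 0,"az": 0,"gripper": -1},{"dx": 0,"dy": 0,"dz": -0.007,"ax": 0,"ay": 0,"az": 0,"gripper": -1}]}}

```text
time: 17.35
eef_pos: [0.5923, 0.2832, 0.0566]
tcp_rot: [0.694, 0.72, 0.0, 0.0]
contact_force: [-1.6, -0.0, 7.7]
opening: -0.002
finger_force: 3.9
```

Request:
{"name": "jog_arm", "arguments": {"increments": [{"dx": 0,"dy": 0,"dz": -0.006,"ax": 0,"ay": 0,"az": 0,"gripper": -1},{"dx": 0,"dy": 0,"dz": -0.011,"ax": 0,"ay": 0,"az": 0,"gripper": -1},{"dx": 0,"dy": 0,"dz": -0.011,"ax": 0,"ay": 0,"az": 0,"gripper": -1},{"dx": 0,"dy": 0,"dz": -0.011,"ax": 0,"ay": 0,"az": 0,"gripper": -1}]}}

```text
time: 17.75
eef_pos: [0.5923, 0.2832, 0.0565]
tcp_rot: [0.694, 0.72, -0.0, 0.0]
contact_force: [-4.1, -0.9, 11.5]
opening: -0.005
finger_force: 6.3
```

Request:
{"name": "jog_arm", "arguments": {"increments": [{"dx": -0.003,"dy": 0,"dz": -0.004,"ax": 0,"ay": 0,"az": 0,"gripper": -1},{"dx": -0.003,"dy": 0,"dz": -0.004,"ax": 0,"ay": 0,"az": 0,"gripper": -1},{"dx": -0.003,"dy": 0,"dz": -0.004,"ax": 0,"ay": 0,"az": 0,"gripper": -1}]}}

```text
time: 18.05
eef_pos: [0.5923, 0.2832, 0.0565]
tcp_rot: [0.694, 0.72, 0.0, 0.0]
contact_force: [-4.0, -1.4, 13.7]
opening: -0.002
finger_force: 6.9
```

Request:
{"name": "jog_arm", "arguments": {"increments": [{"dx": 0,"dy": 0,"dz": 0.1,"ax": 0,"ay": 0,"az": 0,"gripper": -1},{"dx": 0,"dy": 0,"dz": 0.3,"ax": 0,"ay": 0,"az": 0,"gripper": -1},{"dx": 0,"dy": 0,"dz": 0.5,"ax": 0,"ay": 0,"az": 0,"gripper": 1},{"dx": 0.01,"dy": -0.25,"dz": 0.5,"ax": 0,"ay": 0,"az": 0,"gripper": 1},{"dx": 0.01,"dy": -0.5,"dz": 0.5,"ax": 0,"ay": 0,"az": 0,"gripper": 1},{"dx": 0.01,"dy": -0.5,"dz": 0.5,"ax": 0,"ay": 0,"az": 0,"gripper": 1},{"dx": 0.01,"dy": -0.5,"dz": 0.5,"ax": 0,"ay": 0,"az": 0,"gripper": 1},{"dx": 0.01,"dy": -0.5,"dz": 0.5,"ax": 0,"ay": 0,"az": 0,"gripper": 1}]}}

```text
time: 18.85
eef_pos: [0.5923, 0.2236, 0.1128]
tcp_rot: [0.694, 0.72, -0.0, -0.0]
contact_force: [1.0, 0.0, 0.1]
opening: 0.994
finger_force: 0.0
```

```bash
python3 - <<'E'
from h import *
b=shot('wrist','w9');s=b['state'];print(s['eef_pos'],s['tcp_rot'],s['contact_force'])
h=cv2.cvtColor(b['frame'],cv2.COLOR_BGR2HSV)
red=((h[...,0]<8)|(h[...,0]>172))&(h[...,1]>150)&(h[...,2]>50)
k,l,st,ce=cv2.connectedComponentsWithStats(red.astype(np.uint8))
for i in range(1,k):
    if st[i,4]>60: print(st[i],ce[i],wz(b,*ce[i],.0315).round(4))
blue=(h[...,0]>105)&(h[...,0]<130)&(h[...,1]>150)
k,l,st,ce=cv2.connectedComponentsWithStats(blue.astype(np.uint8)); i=1+np.argmax(st[1:,4]);
r=cv2.minAreaRect(np.argwhere(l==i)[:,::-1].astype(np.float32)); p=cv2.boxPoints(r); print(r,[wz(b,*q,.06).round(4).tolist() for q in p])
E
```

```text
[0.59225984 0.22356364 0.11281266] [ 6.94044122e-01  7.19932318e-01 -2.58458390e-04 -3.83493804e-04] [0.96158323 0.04898791 0.09588713]
[306 139  38  38 986] [324.87119675 157.25659229] [0.592  0.2826 0.0315]
[  18  297   77   65 1590] [ 54.15974843 329.97358491] [0.3893 0.1575 0.0315]
((325.0, 272.0), (104.0, 28.0), 90.0) [[0.5863, 0.2543, 0.06], [0.5996, 0.2548, 0.06], [0.6024, 0.1994, 0.06], [0.5878, 0.1989, 0.06]]
```

Request:
{"name": "jog_arm", "arguments": {"increments": [{"dx": 0.011,"dy": 0,"dz": -0.2,"ax": 0,"ay": 0,"az": 0,"gripper": 1},{"dx": 0.011,"dy": 0,"dz": -0.4,"ax": 0,"ay": 0,"az": 0,"gripper": 1},{"dx": 0.011,"dy": 0,"dz": -0.5,"ax": 0,"ay": 0,"az": 0,"gripper": 1},{"dx": 0.011,"dy": 0,"dz": -0.54,"ax": 0,"ay": 0,"az": 0,"gripper": 1},{"dx": 0.011,"dy": 0,"dz": -0.54,"ax": 0,"ay": 0,"az": 0,"gripper": 1}]}}

```text
time: 19.4
eef_pos: [0.5936, 0.2234, 0.0479]
tcp_rot: [0.694, 0.72, -0.0, -0.0]
contact_force: [0.1, 0.1, 1.0]
opening: 1.002
finger_force: 0.0
```

Request:
{"name": "jog_arm", "arguments": {"increments": [{"dx": 0,"dy": 0,"dz": 0,"ax": 0,"ay": 0,"az": 0,"gripper": -1},{"dx": 0,"dy": 0,"dz": 0,"ax": 0,"ay": 0,"az": 0,"gripper": -1},{"dx": 0,"dy": 0,"dz": 0,"ax": 0,"ay": 0,"az": 0,"gripper": -1},{"dx": 0,"dy": 0,"dz": 0,"ax": 0,"ay": 0,"az": 0,"gripper": -1},{"dx": 0,"dy": 0,"dz": 0,"ax": 0,"ay": 0,"az": 0,"gripper": -1},{"dx": 0,"dy": 0,"dz": 0,"ax": 0,"ay": 0,"az": 0,"gripper": -1},{"dx": 0,"dy": 0,"dz": 0,"ax": 0,"ay": 0,"az": 0,"gripper": -1},{"dx": 0,"dy": 0,"dz": 0,"ax": 0,"ay": 0,"az": 0,"gripper": -1}], "force": 60}}

```text
time: 20.2
eef_pos: [0.5938, 0.223, 0.049]
tcp_rot: [0.694, 0.72, -0.0, -0.0]
contact_force: [-3.1, -0.1, 5.4]
opening: 0.181
finger_force: 59.5
```

Request:
{"name": "jog_arm", "arguments": {"increments": [{"dx": -0.02,"dy": -0.02,"dz": 0.01,"ax": 0,"ay": 0,"az": 0,"gripper": -1},{"dx": -0.05,"dy": -0.06,"dz": 0.02,"ax": 0,"ay": 0,"az": 0,"gripper": -1},{"dx": -0.08,"dy": -0.15,"dz": 0.1,"ax": 0,"ay": 0,"az": 0,"gripper": -1},{"dx": -0.08,"dy": -0.3,"dz": 0.3,"ax": 0,"ay": 0,"az": 0,"gripper": -1},{"dx": -0.08,"dy": -0.5,"dz": 0.55,"ax": 0,"ay": 0,"az": 0,"gripper": -1},{"dx": -0.08,"dy": -0.75,"dz": 0.7,"ax": 0,"ay": 0,"az": 0,"gripper": -1},{"dx": -0.08,"dy": -1,"dz": 0.7,"ax": 0,"ay": 0,"az": 0,"gripper": -1}]}}

```text
time: 20.9
eef_pos: [0.5863, 0.1015, 0.1368]
tcp_rot: [0.694, 0.72, 0.003, 0.003]
contact_force: [0.1, -0.8, -3.1]
opening: 0.181
finger_force: 58.9
```

```bash
cat >> meas.py <<'E'
print('---')
h=cv2.cvtColor(g['frame'],cv2.COLOR_BGR2HSV).astype(int)
for u in range(290,380,3):
    q=np.where((h[165:225,u,0]>=20)&(h[165:225,u,0]<=26)&(h[165:225,u,1]>100))[0]
    if len(q): D.append(wz(g,u,165+q.max()+.5,.015))
rep('guide',C,D); d=line(D)
print('resid',max(abs((np.array(D)[:,:2]-d[0])@np.array([-d[1][1],d[1][0]]))))
# far ends of both strips (15 mm high): +14 and -130 mm marks
for im,uu in ((w,424),(g,407)):
    m=im['frame'][:,uu,0].astype(int)>130; q=np.where(m[140:330])[0]+140; print(q.min(),q.max(),wz(im,uu,q.min(),.015)[:2],wz(im,uu,q.max(),.015)[:2])
E
python3 meas.py | sed -n '/---/,$p'
```

```text
---
guide [0.588711   0.04188382] yaw 2.0837994 inside 75.05301 darkdir [-0.9561475  -0.29288554]
resid 0.01789204391177362
162 313 [0.61100527 0.30548728] [0.62228126 0.16263589]
169 320 [0.59637704 0.05859743] [ 0.60605523 -0.08450509]
```

Request:
{"name": "jog_arm", "arguments": {"increments": [{"dx": -0.02,"dy": -0.25,"dz": 0,"ax": 0,"ay": 0,"az": 0,"gripper": -1},{"dx": -0.04,"dy": -0.5,"dz": 0,"ax": 0,"ay": 0,"az": 0,"gripper": -1},{"dx": -0.06,"dy": -0.75,"dz": 0,"ax": 0,"ay": 0,"az": 0,"gripper": -1},{"dx": -0.076,"dy": -0.97,"dz": 0,"ax": 0,"ay": 0,"az": 0,"gripper": -1}]}}

```text
time: 21.3
eef_pos: [0.5743, -0.0155, 0.1325]
tcp_rot: [0.694, 0.72, -0.0, 0.0]
contact_force: [0.1, -0.4, -3.9]
opening: 0.178
finger_force: 58.9
```

Request:
{"name": "jog_arm", "arguments": {"increments": [{"dx": 0,"dy": -0.2,"dz": 0,"ax": 0,"ay": 0,"az": 0,"gripper": -1},{"dx": 0,"dy": -0.45,"dz": 0,"ax": 0,"ay": 0,"az": 0,"gripper": -1},{"dx": 0,"dy": -0.65,"dz": 0,"ax": 0,"ay": 0,"az": 0,"gripper": -1},{"dx": 0,"dy": -0.7,"dz": 0,"ax": 0,"ay": 0,"az": 0,"gripper": -1},{"dx": 0,"dy": -0.7,"dz": 0,"ax": 0,"ay": 0,"az": 0,"gripper": -1},{"dx": 0,"dy": -0.7,"dz": 0,"ax": 0,"ay": 0,"az": 0,"gripper": -1},{"dx": 0,"dy": -0.7,"dz": 0,"ax": 0,"ay": 0,"az": 0,"gripper": -1},{"dx": 0,"dy": -0.7,"dz": 0,"ax": 0,"ay": 0,"az": 0,"gripper": -1}]}}

```text
time: 22.1
eef_pos: [0.5751, -0.0964, 0.1324]
tcp_rot: [0.694, 0.72, -0.0, -0.0]
contact_force: [0.1, 0.4, -2.9]
opening: 0.179
finger_force: 58.8
```

```bash
python3 - <<'E'
from h import *
b=shot('wrist','w10');s=b['state'];print(s['eef_pos'],s['tcp_rot'],s['contact_force'])
E
```

```text
[ 0.5751424  -0.09638358  0.13239793] [ 6.93682481e-01  7.20280911e-01 -1.04870489e-05 -1.58901109e-04] [ 0.0526656   0.36158261 -2.85738594]
```

View pics/w10.png

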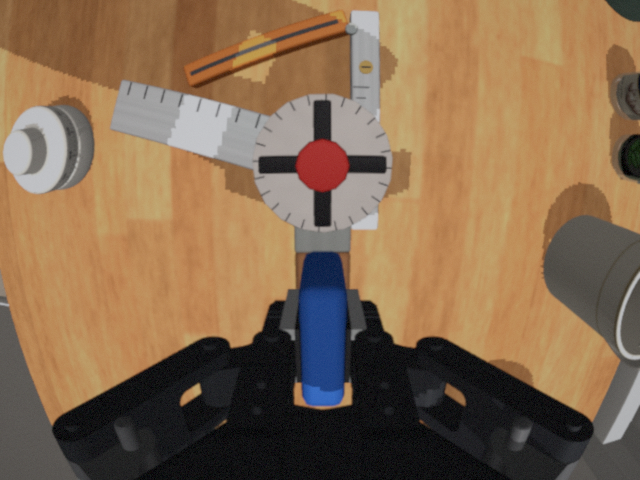

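The view shows the bevel locked and square, above the worktop beside the fence. The blade tip, at (115,105), is clear of the orange arm, which ends near (190,80). I'll lower it and slide along the fence.

Request:
{"name": "jog_arm", "arguments": {"increments": [{"dx": 0,"dy": 0,"dz": -0.25,"ax": 0,"ay": 0,"az": 0,"gripper": -1},{"dx": 0,"dy": 0,"dz": -0.5,"ax": 0,"ay": 0,"az": 0,"gripper": -1},{"dx": 0,"dy": 0,"dz": -0.63,"ax": 0,"ay": 0,"az": 0,"gripper": -1},{"dx": 0,"dy": 0,"dz": -0.68,"ax": 0,"ay": 0,"az": 0,"gripper": -1},{"dx": 0,"dy": 0,"dz": -0.685,"ax": 0,"ay": 0,"az": 0,"gripper": -1},{"dx": 0,"dy": 0,"dz": -0.685,"ax": 0,"ay": 0,"az": 0,"gripper": -1},{"dx": 0,"dy": 0,"dz": -0.685,"ax": 0,"ay": 0,"az": 0,"gripper": -1}]}}

```text
time: 22.85
eef_pos: [0.5763, -0.0977, 0.0515]
tcp_rot: [0.694, 0.72, 0.001, 0.001]
contact_force: [0.6, 1.2, -3.4]
opening: 0.178
finger_force: 58.9
```

Request:
{"name": "jog_arm", "arguments": {"increments": [{"dx": 0,"dy": 0.04,"dz": 0,"ax": 0,"ay": 0,"az": 0,"gripper": -1},{"dx": 0,"dy": 0.08,"dz": 0,"ax": 0,"ay": 0,"az": 0,"gripper": -1},{"dx": 0,"dy": 0.12,"dz": 0,"ax": 0,"ay": 0,"az": 0,"gripper": -1},{"dx": 0,"dy": 0.16,"dz": 0,"ax": 0,"ay": 0,"az": 0,"gripper": -1},{"dx": 0,"dy": 0.2,"dz": 0,"ax": 0,"ay": 0,"az": 0,"gripper": -1},{"dx": 0,"dy": 0.24,"dz": 0,"ax": 0,"ay": 0,"az": 0,"gripper": -1},{"dx": 0,"dy": 0.24,"dz": 0,"ax": 0,"ay": 0,"az": 0,"gripper": -1}]}}

```text
time: 23.55
eef_pos: [0.5754, -0.0677, 0.0502]
tcp_rot: [0.694, 0.72, 0.0, 0.0]
contact_force: [0.5, -0.3, -2.6]
opening: 0.181
finger_force: 58.9
```

Request:
{"name": "jog_arm", "arguments": {"increments": [{"dx": 0,"dy": 0.04,"dz": -0.005,"ax": 0,"ay": 0,"az": 0,"gripper": -1},{"dx": 0,"dy": 0.08,"dz": -0.008,"ax": 0,"ay": 0,"az": 0,"gripper": -1},{"dx": 0,"dy": 0.12,"dz": -0.008,"ax": 0,"ay": 0,"az": 0,"gripper": -1},{"dx": 0,"dy": 0.16,"dz": -0.008,"ax": 0,"ay": 0,"az": 0,"gripper": -1},{"dx": 0,"dy": 0.2,"dz": -0.008,"ax": 0,"ay": 0,"az": 0,"gripper": -1},{"dx": 0,"dy": 0.24,"dz": -0.008,"ax": 0,"ay": 0,"az": 0,"gripper": -1},{"dx": 0,"dy": 0.24,"dz": -0.008,"ax": 0,"ay": 0,"az": 0,"gripper": -1}]}}

```text
time: 24.25
eef_pos: [0.5752, -0.039, 0.0493]
tcp_rot: [0.694, 0.72, 0.0, -0.0]
contact_force: [-0.2, -0.1, -2.6]
opening: 0.176
finger_force: 58.9
```

Request:
{"name": "jog_arm", "arguments": {"increments": [{"dx": 0.005,"dy": 0.02,"dz": 0,"ax": 0,"ay": 0,"az": 0,"gripper": -1},{"dx": 0.01,"dy": 0.04,"dz": 0,"ax": 0,"ay": 0,"az": 0,"gripper": -1},{"dx": 0.015,"dy": 0.06,"dz": 0,"ax": 0,"ay": 0,"az": 0,"gripper": -1},{"dx": 0.015,"dy": 0.06,"dz": 0,"ax": 0,"ay": 0,"az": 0,"gripper": -1}]}}

```text
time: 24.65
eef_pos: [0.5768, -0.0322, 0.0491]
tcp_rot: [0.694, 0.72, -0.0, -0.0]
contact_force: [-0.8, -0.9, -3.0]
opening: 0.178
finger_force: 58.9
```

Now ease onto the fence in small steps.

Request:
{"name": "jog_arm", "arguments": {"increments": [{"dx": 0.004,"dy": 0,"dz": 0,"ax": 0,"ay": 0,"az": 0,"gripper": -1},{"dx": 0.008,"dy": 0,"dz": 0,"ax": 0,"ay": 0,"az": 0,"gripper": -1},{"dx": 0.008,"dy": 0,"dz": 0,"ax": 0,"ay": 0,"az": 0,"gripper": -1}]}}

```text
time: 24.95
eef_pos: [0.5782, -0.0326, 0.0494]
tcp_rot: [0.694, 0.72, 0.0, 0.0]
contact_force: [-0.1, -1.0, -3.3]
opening: 0.18
finger_force: 58.9
```

Request:
{"name": "jog_arm", "arguments": {"increments": [{"dx": 0.004,"dy": 0,"dz": 0,"ax": 0,"ay": 0,"az": 0,"gripper": -1},{"dx": 0.008,"dy": 0,"dz": 0,"ax": 0,"ay": 0,"az": 0,"gripper": -1},{"dx": 0.008,"dy": 0,"dz": 0,"ax": 0,"ay": 0,"az": 0,"gripper": -1}]}}

```text
time: 25.25
eef_pos: [0.5787, -0.0326, 0.0492]
tcp_rot: [0.694, 0.72, -0.0, -0.0]
contact_force: [-0.6, -1.2, -2.3]
opening: 0.184
finger_force: 59.0
```

Request:
{"name": "jog_arm", "arguments": {"increments": [{"dx": 0.004,"dy": 0,"dz": 0,"ax": 0,"ay": 0,"az": 0,"gripper": -1},{"dx": 0.004,"dy": 0,"dz": 0,"ax": 0,"ay": 0,"az": 0,"gripper": -1}]}}

```text
time: 25.45
eef_pos: [0.5789, -0.0326, 0.0492]
tcp_rot: [0.694, 0.72, -0.001, -0.001]
contact_force: [-2.8, -1.2, -0.8]
opening: 0.179
finger_force: 59.1
```

Request:
{"name": "jog_arm", "arguments": {"increments": [{"dx": 0,"dy": 0.015,"dz": 0,"ax": 0,"ay": 0,"az": 0,"gripper": -1},{"dx": -0.001,"dy": 0.03,"dz": 0,"ax": 0,"ay": 0,"az": 0,"gripper": -1},{"dx": -0.001,"dy": 0.045,"dz": 0,"ax": 0,"ay": 0,"az": 0,"gripper": -1},{"dx": -0.001,"dy": 0.045,"dz": 0,"ax": 0,"ay": 0,"az": 0,"gripper": -1}]}}

```text
time: 25.85
eef_pos: [0.5787, -0.0282, 0.0493]
tcp_rot: [0.694, 0.72, -0.001, 0.0]
contact_force: [-4.4, -4.0, -0.7]
opening: 0.182
finger_force: 59.2
```

Request:
{"name": "jog_arm", "arguments": {"increments": [{"dx": 0,"dy": 0.008,"dz": 0,"ax": 0,"ay": 0,"az": 0,"gripper": -1},{"dx": 0,"dy": 0.012,"dz": 0,"ax": 0,"ay": 0,"az": 0,"gripper": -1},{"dx": 0,"dy": 0.012,"dz": 0,"ax": 0,"ay": 0,"az": 0,"gripper": -1}]}}

```text
time: 26.15
eef_pos: [0.5787, -0.027, 0.0493]
tcp_rot: [0.694, 0.72, -0.002, 0.0]
contact_force: [-4.7, -5.6, -0.6]
opening: 0.179
finger_force: 59.2
```

Request:
{"name": "jog_arm", "arguments": {"increments": [{"dx": 0,"dy": 0.006,"dz": 0,"ax": 0,"ay": 0,"az": 0,"gripper": -1},{"dx": 0,"dy": 0.006,"dz": 0,"ax": 0,"ay": 0,"az": 0,"gripper": -1}]}}

```text
time: 26.35
eef_pos: [0.5787, -0.0263, 0.0493]
tcp_rot: [0.694, 0.72, -0.002, 0.0]
contact_force: [-3.2, -6.2, -1.0]
opening: 0.178
finger_force: 59.2
```

Request:
{"name": "jog_arm", "arguments": {"increments": [{"dx": 0,"dy": 0.005,"dz": 0,"ax": 0,"ay": 0,"az": 0,"gripper": -1},{"dx": 0,"dy": 0.005,"dz": 0,"ax": 0,"ay": 0,"az": 0,"gripper": -1}]}}

```text
time: 26.55
eef_pos: [0.5786, -0.0257, 0.0493]
tcp_rot: [0.694, 0.72, -0.002, 0.0]
contact_force: [-5.5, -4.9, -1.1]
opening: 0.178
finger_force: 59.2
```

Request:
{"name": "jog_arm", "arguments": {"increments": [{"dx": 0,"dy": 0.005,"dz": 0,"ax": 0,"ay": 0,"az": 0,"gripper": -1},{"dx": 0,"dy": 0.005,"dz": 0,"ax": 0,"ay": 0,"az": 0,"gripper": -1}]}}

```text
time: 26.75
eef_pos: [0.5786, -0.0252, 0.0493]
tcp_rot: [0.694, 0.72, -0.002, 0.0]
contact_force: [-4.7, -6.1, -1.0]
opening: 0.181
finger_force: 59.2
```

```bash
cat > chk.py <<'E'
from h import *
import sys
def chk(name):
    b=shot('wrist',name);s=b['state'];print(s['time'],s['eef_pos'],s['contact_force'])
    h=cv2.cvtColor(b['frame'],cv2.COLOR_BGR2HSV).astype(int);f=b['frame'].astype(int)
    red=((h[...,0]<8)|(h[...,0]>172))&(h[...,1]>150)&(h[...,2]>50)
    k,l,st,ce=cv2.connectedComponentsWithStats(red.astype(np.uint8)); 
    for i in range(1,k):
        if st[i,4]>400: print('red',ce[i],wz(b,*ce[i],.0315).round(4))
    # orange arm: saturated hue 19-26; print columns of pixels across it
    np.set_printoptions(linewidth=250)
    for u in (150,190,230): print(u,[tuple(h[v,u].tolist()) for v in range(40,150,5)])
chk(sys.argv[1])
E
python3 chk.py w11
```

```text
26.75 [ 0.57863077 -0.02521629  0.0492998 ] [-4.7127119  -6.09180274 -0.95545919]
red [16.37799468 18.0079858 ] [0.4282 0.1107 0.0315]
red [321.61407652 165.22815305] [0.5767 0.0343 0.0315]
150 [(13, 152, 139), (13, 145, 144), (13, 170, 141), (13, 180, 177), (13, 182, 175), (9, 65, 79), (8, 92, 91), (13, 183, 177), (12, 183, 176), (12, 184, 125), (0, 2, 166), (0, 2, 170), (0, 0, 170), (0, 0, 166), (0, 2, 166), (30, 2, 170), (105, 3, 167), (0, 0, 169), (0, 0, 170), (0, 0, 165), (10, 5, 152), (14, 145, 141)]
190 [(14, 136, 150), (14, 136, 148), (15, 134, 150), (14, 134, 152), (13, 182, 172), (12, 178, 179), (13, 181, 178), (90, 4, 62), (12, 169, 171), (13, 182, 178), (13, 178, 176), (9, 84, 115), (90, 3, 171), (150, 2, 169), (0, 0, 171), (0, 0, 171), (90, 2, 166), (105, 3, 171), (105, 3, 167), (0, 0, 168), (30, 1, 172), (150, 2, 167)]
230 [(15, 137, 153), (15, 137, 151), (17, 120, 193), (17, 126, 190), (16, 123, 188), (13, 151, 155), (20, 154, 197), (20, 152, 196), (20, 128, 181), (120, 3, 101), (21, 146, 198), (21, 142, 197), (20, 148, 198), (12, 87, 140), (113, 5, 192), (110, 4, 186), (110, 4, 193), (90, 3, 171), (100, 4, 171), (75, 3, 173), (120, 2, 169), (90, 2, 169)]
```

Request:
{"name": "jog_arm", "arguments": {"increments": [{"dx": 0,"dy": 0.005,"dz": 0,"ax": 0,"ay": 0,"az": 0,"gripper": -1},{"dx": 0,"dy": 0.005,"dz": 0,"ax": 0,"ay": 0,"az": 0,"gripper": -1}]}}

```text
time: 27.0
eef_pos: [0.5786, -0.0246, 0.0493]
tcp_rot: [0.694, 0.72, -0.002, 0.0]
contact_force: [-5.5, -6.3, -1.6]
opening: 0.178
finger_force: 59.2
```

Request:
{"name": "jog_arm", "arguments": {"increments": [{"dx": 0,"dy": 0.003,"dz": 0,"ax": 0,"ay": 0,"az": 0,"gripper": -1},{"dx": 0,"dy": 0.003,"dz": 0,"ax": 0,"ay": 0,"az": 0,"gripper": -1}]}}

```text
time: 27.2
eef_pos: [0.5786, -0.0243, 0.0493]
tcp_rot: [0.694, 0.72, -0.002, 0.0]
contact_force: [-4.5, -6.8, -1.6]
opening: 0.178
finger_force: 59.2
```

```bash
cat > ang.py <<'E'
from h import *
import sys
def run(name,live,lo=140,hi=250):
    if live: shot('wrist',name)
    b=pickle.load(open('/tmp/%s.pkl'%name,'rb'));s=b['state'];print(name,s['time'],s['eef_pos'].round(4),s['contact_force'].round(1))
    h=cv2.cvtColor(b['frame'],cv2.COLOR_BGR2HSV).astype(int)
    red=((h[...,0]<8)|(h[...,0]>172))&(h[...,1]>150)&(h[...,2]>50)
    k,l,st,ce=cv2.connectedComponentsWithStats(red.astype(np.uint8))
    for i in range(1,k):
        if st[i,4]>400: print('red',ce[i].round(1),wz(b,*ce[i],.0315).round(4))
    P={'arm_far':[], 'arm_near':[], 'blade_top':[], 'blade_low':[]}
    for u in range(lo,hi,2):
        c=h[30:200,u]; S=c[:,1]<40
        n,lab,stt,_=cv2.connectedComponentsWithStats(S.astype(np.uint8)[:,None])
        i=1+np.argmax(stt[1:,4]); t=stt[i,1]; e=t+stt[i,3]
        P['blade_top'].append(wz(b,u,30+t-.5,.011)); P['blade_low'].append(wz(b,u,30+e-.5,.011))
        o=np.where(c[:t,1]>135)[0]
        if len(o): P['arm_near'].append(wz(b,u,30+o.max()+.5,.015))
    for k in ('arm_near','blade_top','blade_low'):
        p,d=line(P[k]); r=(np.array(P[k])[:,:2]-p)@np.array([-d[1],d[0]]); d=d*-np.sign(d[0]); print(k,np.degrees(np.arctan2(d[1],-d[0])).round(2),'rms',(1e3*np.median(abs(r))).round(2),len(r))
E
python3 -c "
from ang import *
run('w7',0);run('w11',0);run('w12',1)"
```

```text
w7 13.55 [0.5937 0.2235 0.0479] [-4.9 -7.5 -0.3]
red [322.1 167.1] [0.592  0.2824 0.0315]
red [ 29.9 388. ] [0.4156 0.1531 0.0315]
arm_near 15.72 rms 0.14 55
blade_top 15.88 rms 0.1 55
blade_low 15.84 rms 0.11 55
w11 26.75 [ 0.5786 -0.0252  0.0493] [-4.7 -6.1 -1. ]
red [16.4 18. ] [0.4282 0.1107 0.0315]
red [321.6 165.2] [0.5767 0.0343 0.0315]
arm_near 15.44 rms 0.11 55
blade_top 15.73 rms 0.11 55
blade_low 15.48 rms 0.1 55
w12 27.2 [ 0.5786 -0.0243  0.0493] [-4.5 -6.8 -1.6]
red [16.1 18.8] [0.4279 0.1112 0.0315]
red [321.5 165.3] [0.5766 0.0352 0.0315]
arm_near 15.54 rms 0.1 55
blade_top 15.57 rms 0.1 55
blade_low 15.47 rms 0.1 55
```

The arm and blade are both at 15.5°, against 15.75° in the corner, so the fit is flush. I'll hold briefly, ease off, release and lift clear.

Request:
{"name": "jog_arm", "arguments": {"increments": [{"dx": 0,"dy": 0,"dz": 0,"ax": 0,"ay": 0,"az": 0,"gripper": -1},{"dx": 0,"dy": 0,"dz": 0,"ax": 0,"ay": 0,"az": 0,"gripper": -1},{"dx": 0,"dy": 0,"dz": 0,"ax": 0,"ay": 0,"az": 0,"gripper": -1},{"dx": -0.004,"dy": -0.01,"dz": 0,"ax": 0,"ay": 0,"az": 0,"gripper": -1},{"dx": -0.004,"dy": -0.01,"dz": 0,"ax": 0,"ay": 0,"az": 0,"gripper": -1}]}}

```text
time: 27.75
eef_pos: [0.5785, -0.0244, 0.0492]
tcp_rot: [0.694, 0.72, -0.0, -0.0]
contact_force: [-3.0, -3.6, -2.3]
opening: 0.178
finger_force: 59.0
```

Request:
{"name": "jog_arm", "arguments": {"increments": [{"dx": 0,"dy": 0,"dz": 0,"ax": 0,"ay": 0,"az": 0,"gripper": 1},{"dx": 0,"dy": 0,"dz": 0,"ax": 0,"ay": 0,"az": 0,"gripper": 1},{"dx": 0,"dy": 0,"dz": 0,"ax": 0,"ay": 0,"az": 0,"gripper": 1},{"dx": 0,"dy": 0,"dz": 0,"ax": 0,"ay": 0,"az": 0,"gripper": 1},{"dx": 0,"dy": 0,"dz": 0,"ax": 0,"ay": 0,"az": 0,"gripper": 1},{"dx": 0,"dy": 0,"dz": 0.15,"ax": 0,"ay": 0,"az": 0,"gripper": 1},{"dx": 0,"dy": 0,"dz": 0.35,"ax": 0,"ay": 0,"az": 0,"gripper": 1},{"dx": 0,"dy": 0,"dz": 0.55,"ax": 0,"ay": 0,"az": 0,"gripper": 1},{"dx": 0,"dy": 0,"dz": 0.55,"ax": 0,"ay": 0,"az": 0,"gripper": 1},{"dx": 0,"dy": 0,"dz": 0.55,"ax": 0,"ay": 0,"az": 0,"gripper": 1}]}}

```text
time: 28.75
eef_pos: [0.5791, -0.024, 0.1157]
tcp_rot: [0.694, 0.72, 0.0, 0.001]
contact_force: [-0.5, -0.3, -0.0]
opening: 1.002
finger_force: 0.0
```

```bash
python3 -c "
from ang import *
run('w9',0,210,270);run('w13',1,210,270)"
```

```text
w9 18.85 [0.5923 0.2236 0.1128] [1.  0.  0.1]
red [324.9 157.3] [0.592  0.2826 0.0315]
red [ 54.2 330. ] [0.3893 0.1575 0.0315]
arm_near 15.65 rms 0.17 30
blade_top 15.87 rms 0.15 30
blade_low 15.67 rms 0.14 30
w13 28.75 [ 0.5791 -0.024   0.1157] [-0.5 -0.3 -0. ]
red [55.2 28. ] [0.3995 0.1264 0.0315]
red [320.2 156.6] [0.5765 0.0351 0.0315]
arm_near 15.66 rms 0.15 30
blade_top 15.84 rms 0.15 30
blade_low 15.5 rms 0.15 30
```

```bash
python3 -c "
from plant import job
print(job.sign_off())"
```

```text
the job is handed in; nothing more can be done
None
```

The job is handed in: the bevel was pressed home in the corner and locked, then slid home along the guide, swinging the orange arm to within about 0.3° of the dark strip by my camera measurement; it lies there released, with the bowl, timer and peeler untouched.

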